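# Load, bolt and start the bench kiln

### The arm

A 7-joint arm with a two-finger parallel gripper is mounted at the origin on the work surface. World frame = base frame: x ahead of the robot, y to its left, z up, the work surface at z = 0. Lengths are in m, angles in degrees, forces in N, time in s.
With the tool pointing down it reaches from about 0.35 to 0.9 m from the base axis. Payload 8.1 kg.
Tool frame: the origin (TCP) lies at the very end of the fingers, on their centre line; the grasp point (between the pads) lies bot.pinch_z behind it (bot.pinch_z is the distance from the TCP to the grasp point, in m); y points along the fingers, x is the direction in which the jaws open and shut, and the axes are right-handed (so a half turn about y gives the same grasp; the last joint's range is limited). The gripper opens to 92 mm and grips with 3 to 60 N. Pads are 19 mm wide; open, the fingers measure 130 mm over their backs; the gripper's body (75 mm by 190 mm) begins 47 mm behind the grasp point.
Start: joints at [70.325, 24.895, 1.432, 90.138, -0.665, 64.973, -4.303], TCP at [0.149, -0.607, 0.227] pointing down, gripper open.
Joint ranges: [-149.89, 149.89], [-25.12, 119.58], [-72.63, 75.52], [4.76, 147.25], [-75.54, 255.54], [6.69, 114.76], [-157.13, 157.13]. Speed limits (degrees/s): [127.2, 127.2, 172.46, 172.46, 180, 180, 180].

### API

Orientations are given as [roll, pitch, yaw] about the fixed x, y, z axes, in that order (R = Rz(yaw) Ry(pitch) Rx(roll)).
In Python, from bench import bot gives the robot as it stands.
- The arm moves only by the tool carry_out, never from a script. Its argument "rows" is a list of rows, each an object with "twist": the turn, a rotation vector about the tool's x, y, z in degrees, a list of three; "slide": the shift along the tool's x, y, z in m, a list of three; "grip": the opening, from 0 (shut) to 1 (fully open). A call has 1 to 8 rows; each row is the pose to reach, as a shift and turn from the pose commanded when the call began, along the tool's axes at that moment; what a row does not reach only later rows make up. A row lasts 1/10 s, in which the tool goes at most 50 mm and 8.59 degrees, less where a joint would pass 70% of its speed; a pose out of reach is approached as far as the arm can. A call with a gripper value outside its range is refused whole. The fingers move at their own pace and stop on an object; the grip force is fixed at half the most. Time passes only in rows, so rows that repeat a pose let the fingers close. It gives the time, the measured TCP pose, the force and the opening at its end, in the units of the state.
- bot.read_state(): the state, without advancing time (a new reading comes with each control period).
- bot.grab_frame(name): name is "scene" or "top" or "wrist"; returns a dict with "pixels" (420x560x3 uint8, blue, green, red), "fx", "fy", "cx", "cy" (pixels), "R" (3x3) and "t" (3): a world point X has camera coordinates R X + t; the wrist camera has in their place "hand_eye" (4x4, takes a point from camera to tool coordinates, whose origin is the TCP and whose axes are the tool frame's). Camera axes: x right, y down, z forward; pixel columns grow to the right and rows downward; lengths in m; the calibration is good to about 2 mm. A picture is of the moment at which its call begins: read the wrist's pose just before it. There is no depth.
- bot.close_job(): hands the job in, once; it reports no verdict.
The state is a dict: "time": time; "qpos": joint angles; "qvel": joint speeds; "joint_torque": joint torques, N m; "eef_pos": TCP position; "orientation": TCP orientation; "force": force on the tool from outside, world axes, zero at the start; "moment": the same for the moment, N m; "opening": finger opening in m.
Only numpy, scipy, OpenCV 4.12 (cv2) and the standard library are available. Lean on these libraries where they do the work, as an engineer would, in place of code of your own. Each camera call takes 0.05 s, during which the arm holds its last target.

### The job

Load the bench kiln for a glaze firing: draw back the lid bolt, lift the lid off onto the felt board, stand every cup and dish from the ware board upright on the kiln shelf, none touching another, then put the lid back on so that it sits fully home. Slide the lid bolt across the lid to its stop, and then push the start plunger all the way down for a moment and let it spring back; never press it while the lid is off or unbolted, and leave the brush jar and the glaze jar where they are.

Things in the scene. Friction and masses are not known exactly. Their poses are not given: they have to be found in the camera images.
- kiln: fixed square bench kiln in bright sheet metal, 260 x 260 mm outside, rim 155 mm high, closed by a loose lid. Origin: centre of its underside; z up, y towards the grey control box joined to its y side. The box spans x = -130 to 130, y = 130 to 210 mm in these axes; its top is 186 mm above the bench and carries the bolt and the plunger
- kiln_shelf (a point): centre of the top face of the kiln shelf, the cream floor of the chamber under the lid, on which the pieces are to stand: 89 mm above the bench. The chamber, lined with pale brick, is 200 x 200 mm; its walls are 30 mm thick. Same axes as the kiln
- kiln_mouth (a point): centre of the chamber's mouth in the plane of the rim, 66 mm above the shelf (155 mm above the bench), same axes as the kiln
- lid: loose kiln lid, 0.7 kg: pale plug 188 x 188 x 12 mm under a metal-capped slab 245 x 245 x 28 mm, bar handle on top. Origin: centre of the plug's underside, z up, x and y along its sides. Starts on the kiln, fully home: then the plug is in the chamber's mouth (6 mm free each side, any quarter turn fits), the slab rests on the rim, the origin is 12 mm below kiln_mouth
- lid_handle (a point): middle of the lid's wooden grip bar, 82 mm above the lid's origin and 42 mm above the slab's top; the bar runs 110 mm along the lid's y, is 18 mm wide (lid's x) and 16 mm high, and stands on a post at y = +45 and -45 mm
- bolt (a joint): lid bolt, m: flat steel bar on the control box, slides towards the kiln's mouth (kiln's -y). 0 = drawn right back, 0.045 = its stop, fully across, 33 mm over the closed lid. Bar 14 mm wide, 10 mm thick, 4 mm above the box top. Above 0.005 its tip bars the lid's way up or down: draw it back first. May start anywhere; friction 2.5 N, stays where left
- bolt_knob (a point): centre of the top of the bolt's black upright knob, diameter 20 mm; the knob stands on the bolt's bar, from 13 to 47 mm above the box top (this point is 233 mm above the bench). In the kiln's axes it lies at x = -50 mm and y = 192 mm minus the bolt's value
- plunger (a joint): start plunger, m pressed: 0 = up, 0.018 = fully down. Sprung: about 5 N to start it, 13 N at the bottom; springs back when let go
- plunger_top (a point): centre of the top of the plunger's green mushroom head (diameter 36 mm) on the control box, at x = 70, y = 170 mm in the kiln's axes; 228 mm above the bench when up, moves straight down when pressed
- lid_rest: fixed square board faced with grey felt, 220 x 220 x 12 mm, lying empty on the bench, on which the lid can be laid while the kiln is open. Origin: centre of its underside
- ware_board: fixed wooden ware board, 240 x 240 x 18 mm, lying on the bench. Origin: centre of its underside; its top is 18 mm above the bench
- cup_a: small straight-sided cup, diameter 48 mm, 48 mm high, stoneware, cream with a terracotta foot and black painted bands, open at the top, wall 4 mm, about 100 g. Origin: centre of its underside, z up through the mouth. May be absent (not every start has all four). It starts standing on the ware board
- cup_b: another cup, the same as cup_a
- dish_a: small straight-sided dish, diameter 58 mm, 30 mm high, stoneware, cream with a terracotta foot and black painted bands, open at the top, wall 4 mm, about 100 g. Origin: centre of its underside, z up through the mouth. May be absent (not every start has all four). It starts standing on the ware board
- dish_b: another dish, the same as dish_a
- brush_jar: bystander: white jar of paint brushes, diameter 72 mm, 170 mm high over the brushes, standing loose behind the work; origin: centre of its underside
- glaze_jar: bystander: closed glaze jar, diameter 68 mm, 85 mm high, standing loose behind the work; origin: centre of its underside

How it is judged:
By the outcome, as a careful person would: the job done as asked, in the order asked, and still so for the second after the job is handed in, with the robot touching nothing.
Of cup_a, cup_b, dish_a, dish_b only 2 to 4 are there at a start; the rules pass over those that are not, and their reading is None.
At some moment in a run one of cup_a, cup_b, dish_a, dish_b may be knocked a few centimetres aside while the robot is not near it.
It also fails if it takes over 210 s, if anything falls off the work surface, if the arm or the gripper's body presses on something with over 40 N, if the wrist force passes 120 N, or if a joint passes its speed limit or range.

## Working session

There is one attempt and no reset: what is moved stays moved. The work goes in short steps, Python scripts to look and compute and a tool call to move; the robot and the scene stay as the last step left them, time stands still between calls to the robot, and variables do not carry over. Pictures are saved under pics/ and viewed, and the job is handed in when it is done.

Besides the shell and the picture viewer there is one more tool, called as name(argument=value, ...) on one line, values as JSON. carry_out: Moves the arm, as the interface text tells. Its arguments: {"type":"object","properties":{"rows":{"type":"array"}},"required":["rows"]}

```bash
ls; mkdir -p pics; python3 - <<'E'
from bench import bot
import cv2
s=bot.read_state(); print(s, bot.pinch_z)
for n in ["scene","top","wrist"]:
    f=bot.grab_frame(n); cv2.imwrite(f"pics/{n}0.png",f["pixels"])
    print(n,{k:v for k,v in f.items() if k!="pixels"})
E
```

```text
pics
{'time': 0.0, 'qpos': array([70.32606409, 24.93500677,  1.432553  , 90.19015981, -0.66329349,
       64.97186724, -4.30184483]), 'qvel': array([-0.03432621,  0.00029224,  0.06564403, -0.09725793, -0.02085735,
       -0.04413278,  0.02900812]), 'joint_torque': array([ 6.98481890e-04, -6.67847729e+01,  9.85446163e-01, -3.14455354e+01,
       -6.05588034e-02,  4.27313894e-02,  1.53761471e-04]), 'eef_pos': array([ 0.14883241, -0.60649456,  0.22595384]), 'orientation': array([-9.00099692e+01,  8.81960543e-02, -7.62085427e+01]), 'force': array([-0.85230494, -0.55109854, -0.05996971]), 'moment': array([-0.03988284,  0.04013988,  0.00842483]), 'opening': 0.09205980010844146} 0.0188
scene {'fx': 413.5463155122493, 'fy': 413.5463155122493, 'cx': 277.4815897372487, 'cy': 211.27184878131746, 'R': array([[-0.20986401,  0.9777274 , -0.00249529],
       [ 0.67305718,  0.14261606, -0.72570978],
       [-0.70919047, -0.15397984, -0.68799643]]), 't': array([ 0.10491584, -0.28497071,  1.57611362])}
top {'fx': 442.5485908161212, 'fy': 442.5485908161212, 'cx': 276.9134863327858, 'cy': 215.4901344560906, 'R': array([[ 0.01318814, -0.99989108,  0.00662641],
       [-0.9910029 , -0.01395305, -0.13311107],
       [ 0.13318903, -0.00481131, -0.99107897]]), 't': array([1.28289569e-03, 6.06692054e-01, 1.36269214e+00])}
wrist {'fx': 303.3236888386623, 'fy': 303.3236888386623, 'cx': 278.5917643831283, 'cy': 205.7466456209783, 'hand_eye': array([[ 9.99999625e-01, -2.45566380e-04, -8.30046904e-04,
         8.93960842e-05],
       [ 7.20597673e-04, -2.95135140e-01,  9.55455247e-01,
        -1.58543938e-01],
       [-4.79603695e-04, -9.55455488e-01, -2.95134852e-01,
         7.88926589e-02],
       [ 0.00000000e+00,  0.00000000e+00,  0.00000000e+00,
         1.00000000e+00]])}
```

View pics/scene0.png

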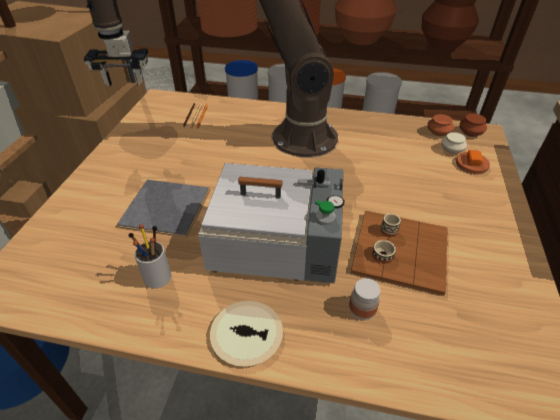

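View pics/top0.png

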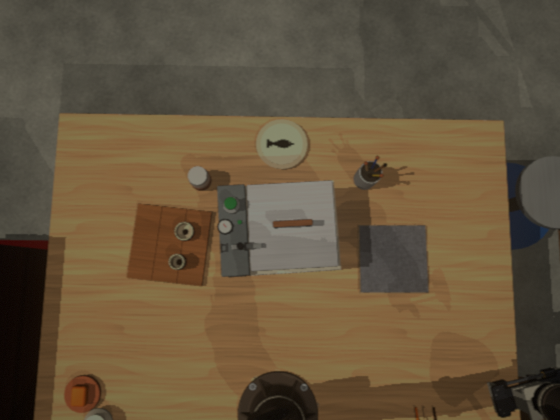

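View pics/wrist0.png

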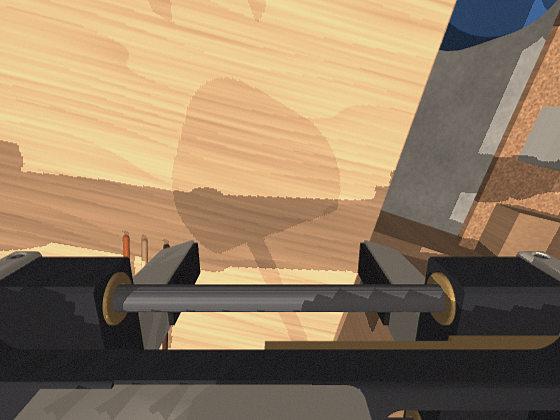

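```bash
python3 - <<'E'
import cv2
a=cv2.imread("pics/top0.png"); cv2.imwrite("pics/top0k.png",cv2.convertScaleAbs(cv2.resize(a[170:290,205:350],None,fx=5,fy=5,interpolation=cv2.INTER_CUBIC),alpha=1.5))
cv2.imwrite("pics/top0w.png",cv2.convertScaleAbs(cv2.resize(a[195:295,120:220],None,fx=6,fy=6,interpolation=cv2.INTER_CUBIC),alpha=1.5))
a=cv2.imread("pics/scene0.png"); cv2.imwrite("pics/scene0k.png",cv2.resize(a[150:290,190:460],None,fx=2.9,fy=2.9,interpolation=cv2.INTER_CUBIC))
E
```

```text
(no output)
```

View pics/top0k.png

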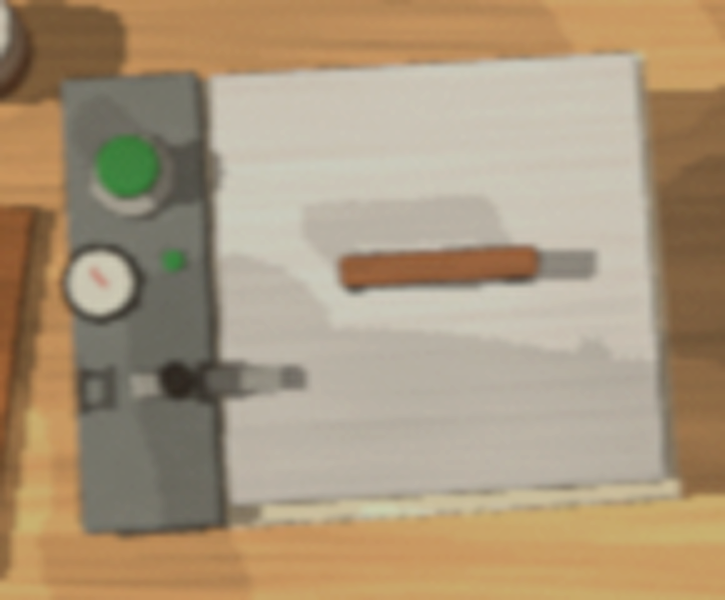

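View pics/top0w.png

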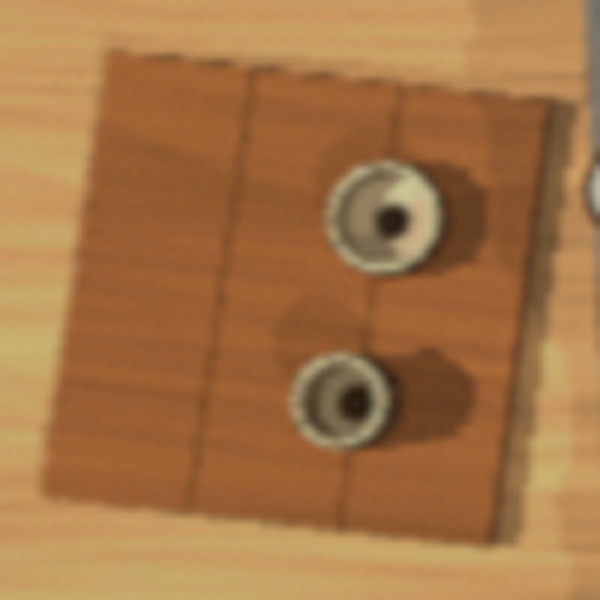

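View pics/scene0k.png

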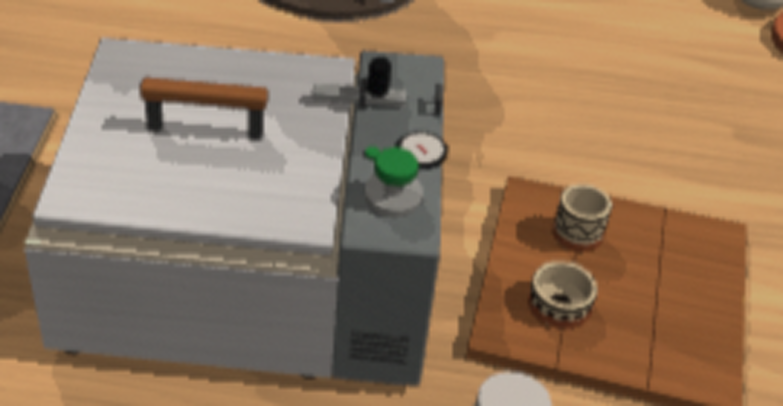

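```bash
cat > h.py <<'E'
import numpy as np, cv2
from scipy.spatial.transform import Rotation as Rot
from bench import bot
def pose():
    s=bot.read_state(); R=Rot.from_euler('xyz',s['orientation'],degrees=True).as_matrix()
    return R,np.array(s['eef_pos']),s
def grab(n,fn=None):
    Rt,p,s=pose(); f=bot.grab_frame(n)
    if n=="wrist":
        H=np.array(f["hand_eye"]); Rc=Rt@H[:3,:3]; c=Rt@H[:3,3]+p
        f["R"]=Rc.T; f["t"]=-Rc.T@c
    if fn: cv2.imwrite("pics/"+fn,f["pixels"])
    np.savez("last_%s.npz"%n,**{k:f[k] for k in("fx","fy","cx","cy","R","t","pixels")})
    return f
def load(n): return dict(np.load("last_%s.npz"%n))
def ray(f,u,v):
    d=f["R"].T@np.array([(u-f["cx"])/f["fx"],(v-f["cy"])/f["fy"],1]); return -f["R"].T@f["t"],d
def onz(f,u,v,z):
    c,d=ray(f,u,v); return c+d*(z-c[2])/d[2]
def proj(f,X):
    q=f["R"]@np.array(X)+f["t"]; return np.array([f["fx"]*q[0]/q[2]+f["cx"],f["fy"]*q[1]/q[2]+f["cy"]])
def two(f,p,g,q):
    a,d=ray(f,*p); b,e=ray(g,*q); A=np.stack([d,-e],1); x=np.linalg.lstsq(A,b-a,rcond=None)[0]
    return (a+d*x[0]+b+e*x[1])/2, np.linalg.norm(a+d*x[0]-b-e*x[1])
# world displacement -> slide in tool axes
def slide(dx,dy,dz):
    R,p,s=pose(); return np.round(R.T@np.array([dx,dy,dz]),4)
E
python3 - <<'E'
from h import *
f=grab("top");g=grab("scene")
T=lambda u,v,z:onz(f,205+u/5-.4,170+v/5-.4,z)
W=lambda u,v,z:onz(f,120+u/6-.4,195+v/6-.4,z)
for n,a in dict(pl=(128,166,.226),knob=(177,380,.233),h1=(341,270,.233),h2=(537,263,.233),b1=(62,82,.186),b2=(194,72,.186),b3=(85,530,.186),b4=(223,524,.186),l2=(640,55,.183),l3=(664,482,.183)).items(): print(n,T(*a).round(4))
print("dish",W(385,217,.048).round(4),"cup",W(343,400,.066).round(4))
for a in [(107,50),(555,98),(490,545),(42,497)]: print("wb",W(*a,.018).round(4))
# felt corners
for a in [(359,226),(427,226),(428,292),(360,293)]: print("felt",onz(f,*a,.012).round(4))
# scene: crop pixel
S=lambda u,v:(190+u/2.9-.3,150+v/2.9-.3)
print("scene pl",onz(g,*S(397,160),.228),"knob",onz(g,*S(379,63),.233),"handle",onz(g,*S(140,82),.233),onz(g,*S(268,92),.233))
print("dish",onz(g,*S(565,282),.048),"cup",onz(g,*S(585,204),.066))
E
```

```text
pl [0.6152 0.1397 0.226 ]
knob [0.4972 0.1093 0.233 ]
h1 [0.5583 0.0214 0.233 ]
h2 [ 0.5636 -0.0855  0.233 ]
b1 [0.6698 0.1829 0.186 ]
b2 [0.6767 0.1075 0.186 ]
b3 [0.4159 0.1621 0.186 ]
b4 [0.4203 0.0853 0.186 ]
l2 [ 0.6911 -0.1487  0.183 ]
l3 [ 0.4469 -0.1613  0.183 ]
dish [0.5532 0.3009 0.048 ] cup [0.4573 0.3148 0.066 ]
wb [0.6442 0.4602 0.018 ]
wb [0.6215 0.2186 0.018 ]
wb [0.3839 0.2449 0.018 ]
wb [0.4058 0.4812 0.018 ]
felt [ 0.5799 -0.2561  0.012 ]
felt [ 0.583  -0.4762  0.012 ]
felt [ 0.3725 -0.4727  0.012 ]
felt [ 0.3666 -0.2568  0.012 ]
scene pl [0.61701562 0.14229776 0.228     ] knob [0.50167532 0.11163661 0.233     ] handle [ 0.56995885 -0.08448231  0.233     ] [0.56049957 0.0252187  0.233     ]
dish [0.55233268 0.30380982 0.048     ] cup [0.46366689 0.31730913 0.066     ]
```

```bash
cat >> h.py <<'E'
def to(x,y,z,yaw=None):
    R,p,s=pose(); d=R.T@(np.array([x,y,z])-p)
    tw=None
    if yaw is not None:
        Rd=Rot.from_euler('xyz',[-90,0,yaw],degrees=True).as_matrix(); tw=Rot.from_matrix(R.T@Rd).as_rotvec(degrees=True).round(2)
    print("slide",d.round(4).tolist(),"twist",None if tw is None else tw.tolist(),"t",round(s['time'],1))
E
python3 -c "
from h import *
to(.3,-.4,.42,-40)"
```

```text
slide [-0.1649, -0.1935, 0.196] twist [-0.01, -36.21, -0.04] t 0.2
```

carry_out(rows=[{"slide":[0,-0.05,0],"twist":[0,0,0],"grip":1},{"slide":[-0.02,-0.1,0.03],"twist":[0,-7,0],"grip":1},{"slide":[-0.06,-0.14,0.06],"twist":[0,-14,0],"grip":1},{"slide":[-0.09,-0.18,0.09],"twist":[0,-21,0],"grip":1},{"slide":[-0.12,-0.193,0.12],"twist":[0,-28,0],"grip":1},{"slide":[-0.14,-0.193,0.15],"twist":[0,-32,0],"grip":1},{"slide":[-0.165,-0.193,0.18],"twist":[0,-36,0],"grip":1},{"slide":[-0.165,-0.193,0.196],"twist":[0,-36.2,0],"grip":1}])

```text
time: 1.05
eef_pos: [0.3034, -0.3952, 0.4214]
orientation: [-89.9, -0.1, -39.5]
force: [-0.6, 0.3, -0.5]
opening: 0.0917
```

```bash
python3 -c "
from h import *
print(pose()[1:])
to(.54,.02,.40,4.5)"
```

```text
(array([ 0.30337612, -0.39516949,  0.42138874]), {'time': 1.05, 'qpos': array([ 56.74063791,   7.78391915, -12.06118499,  86.71781961,
         1.5429161 ,  85.53004213,   5.18638635]), 'qvel': array([-10.31283632,   9.63893031,  -2.1960188 ,  -9.23496702,
         4.11355163,   0.46278088, -16.65502344]), 'joint_torque': array([  1.16184264, -48.10163856,  -0.99095766, -33.48828793,
        -0.24867858,   0.23153516,   0.63195672]), 'eef_pos': array([ 0.30337612, -0.39516949,  0.42138874]), 'orientation': array([-89.92976791,  -0.14669374, -39.48465029]), 'force': array([-0.55816562,  0.26177353, -0.49838023]), 'moment': array([-0.04512775, -0.00748993,  0.02714848]), 'opening': 0.09173147533310855})
slide [-0.0814, 0.0218, 0.4709] twist [-0.01, -43.98, 0.17] t 1.1
```

carry_out(rows=[{"slide":[-0.01,0,0.05],"twist":[0,-6,0],"grip":1},{"slide":[-0.02,0,0.1],"twist":[0,-12,0],"grip":1},{"slide":[-0.03,0,0.15],"twist":[0,-18,0],"grip":1},{"slide":[-0.04,0,0.2],"twist":[0,-25,0],"grip":1},{"slide":[-0.05,0,0.25],"twist":[0,-32,0],"grip":1},{"slide":[-0.06,0,0.3],"twist":[0,-38,0],"grip":1},{"slide":[-0.07,0.01,0.35],"twist":[0,-42,0],"grip":1},{"slide":[-0.08,0.02,0.39],"twist":[0,-44,0],"grip":1}])

```text
time: 1.85
eef_pos: [0.4905, -0.0488, 0.3999]
orientation: [-90.0, -0.1, 4.1]
force: [0.4, -0.5, -0.2]
opening: 0.0918
```

carry_out(rows=[{"slide":[0,0,0.04],"twist":[0,0,0],"grip":1},{"slide":[0,0,0.075],"twist":[0,0,0],"grip":1},{"slide":[0,0,0.075],"twist":[0,0,0],"grip":1},{"slide":[0,0,0.075],"twist":[0,0,0],"grip":1}])

```text
time: 2.25
eef_pos: [0.4843, 0.0249, 0.3996]
orientation: [-90.0, 0.0, 4.1]
force: [0.9, -1.3, -0.5]
opening: 0.0916
```

```bash
python3 -c "
from h import *
print(pose()[2]['orientation'])
f=grab('wrist','w1.png')"
```

```text
[-9.00197875e+01  1.26916351e-02  4.05558640e+00]
```

View pics/w1.png

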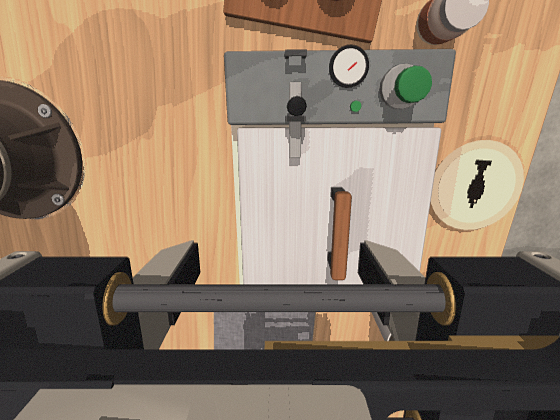

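```bash
cat >> h.py <<'E'
def masks(f):
    hsv=cv2.cvtColor(f["pixels"],cv2.COLOR_BGR2HSV)
    return hsv
def blob(m,near=None):
    m=m.astype(np.uint8)*255
    n,l,st,c=cv2.connectedComponentsWithStats(m)
    k=[i for i in range(1,n) if st[i][4]>15]
    if near is not None: i=min(k,key=lambda i:np.hypot(*(c[i]-near))-0.0*st[i][4])
    else: i=max(k,key=lambda i:st[i][4])
    cn=cv2.findContours((l==i).astype(np.uint8),cv2.RETR_EXTERNAL,cv2.CHAIN_APPROX_NONE)[0][0]
    return c[i],st[i],cn
E
python3 - <<'E'
from h import *
f=load("wrist"); h=masks(f)
H,S,V=[h[...,i].astype(int) for i in range(3)]
c,st,cn=blob((H>45)&(H<85)&(S>100)&(V>60)); print("green",c,st,onz(f,*c,.226).round(4))
e=cv2.fitEllipse(cn);print(e)
c,st,cn=blob((V<45),near=(297,105)); print("knob",c,st); print(cv2.minEnclosingCircle(cn)); print(onz(f,*cv2.minEnclosingCircle(cn)[0],.231).round(4))
m=(H<14)&(S>100)&(V>60); m[:170]=0; m[300:]=0; m[:,:310]=0; m[:,370:]=0
c,st,cn=blob(m); r=cv2.minAreaRect(cn); print("handle",c,st,r)
b=cv2.boxPoints(r); print([onz(f,*p,.233).round(4).tolist() for p in b], onz(f,*r[0],.233))
for p in [(225,51),(453,49),(446,122),(229,124)]: print(onz(f,*p,.186).round(4))
E
```

```text
green [414.05263158  83.21981424] [397  66  35  36 969] [0.6131 0.1423 0.226 ]
((414.0343017578125, 83.24139404296875), (32.792076110839844, 35.918182373046875), 32.002437591552734)
knob [296.45454545 106.41666667] [287  97  20  19 264]
((296.2682800292969, 105.86585235595703), 9.732738494873047)
[0.495  0.1119 0.231 ]
handle [340.38809182 234.68723099] [ 331  191   21   89 1394] ((340.1344909667969, 235.1167449951172), (16.386821746826172, 88.5600814819336), 4.085616588592529)
[[0.5516, -0.0835, 0.233], [0.5455, 0.0265, 0.233], [0.5636, 0.0265, 0.233], [0.5716, -0.0837, 0.233]] [ 0.55790066 -0.02600014  0.233     ]
[0.4135 0.165  0.186 ]
[0.6652 0.1847 0.186 ]
[0.6756 0.1073 0.186 ]
[0.4197 0.087  0.186 ]
```

```bash
python3 -c "
from h import *
to(.496,.1115,.26,4.5)"
```

```text
slide [0.0177, 0.1395, 0.0868] twist [0.03, -0.56, -0.02] t 2.3
```

carry_out(rows=[{"slide":[0.01,0.03,0.045],"twist":[0,0,0],"grip":0.55},{"slide":[0.018,0.06,0.087],"twist":[0,-0.5,0],"grip":0.55},{"slide":[0.018,0.1,0.087],"twist":[0,-0.5,0],"grip":0.55},{"slide":[0.018,0.14,0.087],"twist":[0,-0.5,0],"grip":0.55},{"slide":[0.018,0.14,0.087],"twist":[0,-0.5,0],"grip":0.55},{"slide":[0.018,0.14,0.087],"twist":[0,-0.5,0],"grip":0.55}])

```text
time: 2.9
eef_pos: [0.4966, 0.1114, 0.2603]
orientation: [-90.0, 0.1, 4.4]
force: [0.2, -0.2, 0.6]
opening: 0.0517
```

```bash
python3 -c "
from h import *
f=grab('wrist','w2.png')
to(.496,.1115,.206,4.5)"
```

```text
slide [-0.0014, 0.0555, -0.0004] twist [-0.01, -0.13, 0.1] t 3.0
```

View pics/w2.png

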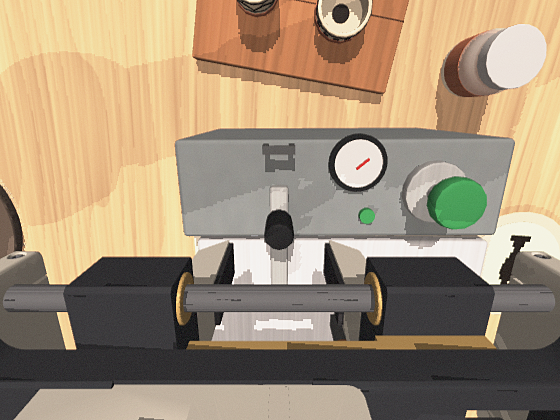

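```bash
python3 -c "
from h import *
f=load('wrist')
print(onz(f,279,240,.233),onz(f,279,250,.233),proj(f,[.4966,.1114,.26]),proj(f,[.4966,.1114,.233]),onz(f,358,162,.19))"
```

```text
[0.49580401 0.11001913 0.233     ] [0.4963571  0.10276392 0.233     ] [280.5382744  256.69075271] [280.35563491 238.16851666] [0.55187038 0.15957984 0.19      ]
```

carry_out(rows=[{"slide":[-0.001,0.03,-0.001],"twist":[0,0,0],"grip":0.55},{"slide":[-0.001,0.055,-0.001],"twist":[0,0,0],"grip":0.55},{"slide":[-0.001,0.055,-0.001],"twist":[0,0,0],"grip":0.1},{"slide":[-0.001,0.055,-0.001],"twist":[0,0,0],"grip":0.1},{"slide":[-0.001,0.055,-0.001],"twist":[0,0,0],"grip":0.1},{"slide":[-0.001,0.055,-0.001],"twist":[0,0,0],"grip":0.1},{"slide":[-0.001,0.055,-0.001],"twist":[0,0,0],"grip":0.1},{"slide":[-0.001,0.055,-0.001],"twist":[0,0,0],"grip":0.1}])

```text
time: 3.75
eef_pos: [0.4966, 0.1121, 0.2062]
orientation: [-90.0, -0.2, 4.5]
force: [1.7, -0.5, 7.2]
opening: 0.019
```

carry_out(rows=[{"slide":[0,0,0.008],"twist":[0,0,0],"grip":0.1},{"slide":[0,0,0.016],"twist":[0,0,0],"grip":0.1},{"slide":[0,0,0.024],"twist":[0,0,0],"grip":0.1},{"slide":[0,0,0.032],"twist":[0,0,0],"grip":0.1},{"slide":[0,0,0.038],"twist":[0,0,0],"grip":0.1},{"slide":[0,0,0.043],"twist":[0,0,0],"grip":0.1},{"slide":[0,0,0.046],"twist":[0,0,0],"grip":0.1},{"slide":[0,0,0.046],"twist":[0,0,0],"grip":0.1}])

```text
time: 4.55
eef_pos: [0.4932, 0.1542, 0.2062]
orientation: [-90.3, -0.1, 4.3]
force: [1.5, -12.9, 15.9]
opening: 0.0191
```

carry_out(rows=[{"slide":[0,0,-0.001],"twist":[0,0,0],"grip":0.32},{"slide":[0,0,-0.001],"twist":[0,0,0],"grip":0.32},{"slide":[0,0,-0.001],"twist":[0,0,0],"grip":0.32},{"slide":[0,-0.03,-0.001],"twist":[0,0,0],"grip":0.32},{"slide":[0,-0.06,-0.001],"twist":[0,0,0],"grip":0.32},{"slide":[0,-0.1,-0.02],"twist":[0,0,0],"grip":0.7},{"slide":[0,-0.14,-0.04],"twist":[0,0,0],"grip":0.7},{"slide":[0,-0.14,-0.04],"twist":[0,0,0],"grip":0.7}])

```text
time: 5.35
eef_pos: [0.4971, 0.1166, 0.3496]
orientation: [-90.0, -0.4, 4.3]
force: [0.2, -0.5, -0.9]
opening: 0.049
```

```bash
python3 -c "
from h import *
f=grab('wrist','w3.png')
to(.558,-.028,.27,3.5)"
```

```text
slide [0.0505, 0.0771, -0.1498] twist [-0.03, 0.88, 0.25] t 5.4
```

View pics/w3.png

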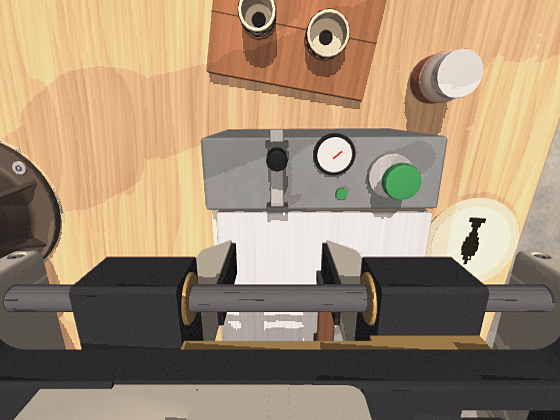

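carry_out(rows=[{"slide":[0.02,0,-0.04],"twist":[0,0,0],"grip":0.7},{"slide":[0.035,0.01,-0.085],"twist":[0,0,0],"grip":0.7},{"slide":[0.05,0.02,-0.13],"twist":[0,0.5,0],"grip":0.7},{"slide":[0.0505,0.04,-0.15],"twist":[0,0.9,0],"grip":0.7},{"slide":[0.0505,0.077,-0.15],"twist":[0,0.9,0],"grip":0.7},{"slide":[0.0505,0.077,-0.15],"twist":[0,0.9,0],"grip":0.7},{"slide":[0.0505,0.077,-0.15],"twist":[0,0.9,0],"grip":0.7}])

```text
time: 6.1
eef_pos: [0.5561, -0.0266, 0.2673]
orientation: [-89.9, 0.1, 3.7]
force: [0.2, 0.6, 0.8]
opening: 0.0643
```

```bash
python3 -c "
from h import *
f=grab('wrist','w4.png')
to(.558,-.028,.208,3.5)"
```

```text
slide [0.001, 0.0605, -0.0018] twist [-0.04, 0.21, 0.01] t 6.2
```

View pics/w4.png

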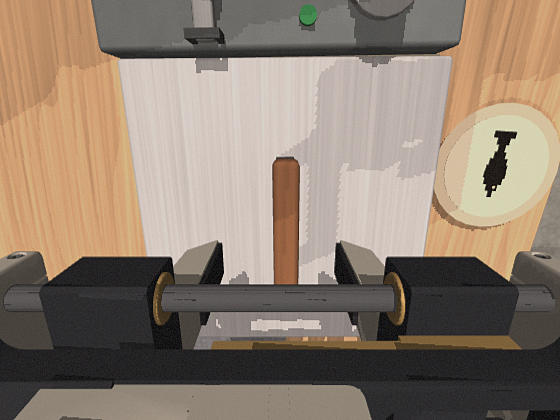

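carry_out(rows=[{"slide":[0.001,0.03,-0.002],"twist":[0,0,0],"grip":0.7},{"slide":[0.001,0.061,-0.002],"twist":[0,0,0],"grip":0.7},{"slide":[0.001,0.061,-0.002],"twist":[0,0,0],"grip":0.7},{"slide":[0.001,0.061,-0.002],"twist":[0,0,0],"grip":0.05},{"slide":[0.001,0.061,-0.002],"twist":[0,0,0],"grip":0.05},{"slide":[0.001,0.061,-0.002],"twist":[0,0,0],"grip":0.05},{"slide":[0.001,0.061,-0.002],"twist":[0,0,0],"grip":0.05},{"slide":[0.001,0.061,-0.002],"twist":[0,0,0],"grip":0.05}])

```text
time: 6.95
eef_pos: [0.5582, -0.0298, 0.2074]
orientation: [-90.0, -0.1, 3.6]
force: [-0.6, -0.7, -0.1]
opening: 0.0289
```

carry_out(rows=[{"slide":[0,0,0],"twist":[0,0,0],"grip":0.05},{"slide":[0,0,0],"twist":[0,0,0],"grip":0.05},{"slide":[0,0,0],"twist":[0,0,0],"grip":0.05}])

```text
time: 7.25
eef_pos: [0.5586, -0.0298, 0.2072]
orientation: [-90.0, -0.1, 3.6]
force: [2.6, -0.4, 2.5]
opening: 0.0175
```

```bash
python3 -c "
from h import *
s=pose()[2];print(s['eef_pos'],s['orientation'],s['force'],s['opening'])"
```

```text
[ 0.55862562 -0.02975746  0.20718125] [-9.00029214e+01 -8.83872259e-02  3.59692471e+00] [ 2.61226606 -0.43171861  2.48059558] 0.017498651785022627
```

Gripped at the bar; lift slowly.

carry_out(rows=[{"slide":[0,-0.005,0],"twist":[0,0,0],"grip":0.05},{"slide":[0,-0.012,0],"twist":[0,0,0],"grip":0.05},{"slide":[0,-0.022,0],"twist":[0,0,0],"grip":0.05},{"slide":[0,-0.035,0],"twist":[0,0,0],"grip":0.05},{"slide":[0,-0.05,0],"twist":[0,0,0],"grip":0.05},{"slide":[0,-0.065,0],"twist":[0,0,0],"grip":0.05},{"slide":[0,-0.08,0],"twist":[0,0,0],"grip":0.05},{"slide":[0,-0.08,0],"twist":[0,0,0],"grip":0.05}])

```text
time: 8.05
eef_pos: [0.5591, -0.0294, 0.2896]
orientation: [-90.0, -0.2, 3.6]
force: [0.3, 1.5, -6.9]
opening: 0.0175
```

```bash
python3 -c "
from h import *
f=grab('scene','s1.png')
to(.475,-.366,.287,0)"
```

```text
slide [-0.1044, 0.001, -0.3305] twist [0.01, 3.59, 0.14] t 8.1
```

View pics/s1.png

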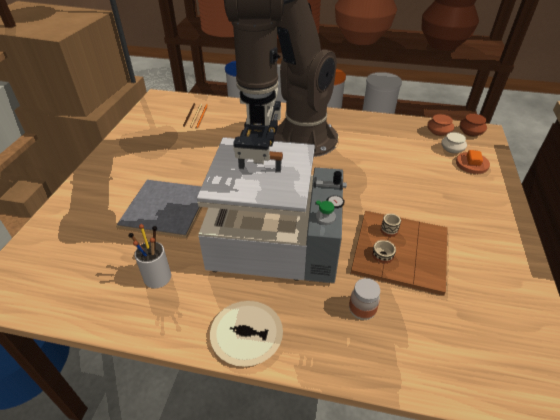

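carry_out(rows=[{"slide":[-0.005,0,-0.015],"twist":[0,0,0],"grip":0.05},{"slide":[-0.015,0,-0.045],"twist":[0,0.5,0],"grip":0.05},{"slide":[-0.03,0,-0.09],"twist":[0,1,0],"grip":0.05},{"slide":[-0.045,0,-0.135],"twist":[0,1.5,0],"grip":0.05},{"slide":[-0.06,0,-0.18],"twist":[0,2,0],"grip":0.05},{"slide":[-0.075,0,-0.225],"twist":[0,2.5,0],"grip":0.05},{"slide":[-0.088,0,-0.27],"twist":[0,3,0],"grip":0.05},{"slide":[-0.098,0,-0.31],"twist":[0,3.5,0],"grip":0.05}])

```text
time: 8.9
eef_pos: [0.4777, -0.3479, 0.2859]
orientation: [-90.0, 0.1, -0.0]
force: [0.4, -0.2, -5.7]
opening: 0.0175
```

carry_out(rows=[{"slide":[-0.0064,0.01,-0.02],"twist":[0,0,0],"grip":0.05},{"slide":[-0.0064,0.03,-0.02],"twist":[0,0,0],"grip":0.05},{"slide":[-0.0064,0.06,-0.02],"twist":[0,0,0],"grip":0.05},{"slide":[-0.0064,0.09,-0.02],"twist":[0,0,0],"grip":0.05},{"slide":[-0.0064,0.115,-0.02],"twist":[0,0,0],"grip":0.05},{"slide":[-0.0064,0.13,-0.02],"twist":[0,0,0],"grip":0.05},{"slide":[-0.0064,0.13,-0.02],"twist":[0,0,0],"grip":0.05},{"slide":[-0.0064,0.13,-0.02],"twist":[0,0,0],"grip":0.05}])

```text
time: 9.7
eef_pos: [0.4731, -0.3652, 0.1567]
orientation: [-90.0, 0.0, 0.1]
force: [0.2, 0.2, -5.9]
opening: 0.0177
```

```bash
python3 -c "
from h import *
f=grab('scene','s2.png');grab('top','t2.png')
to(.475,-.366,.076,0)"
```

```text
slide [0.0011, 0.0818, -0.0003] twist [0.05, 0.09, 0.08] t 9.8
```

View pics/s2.png

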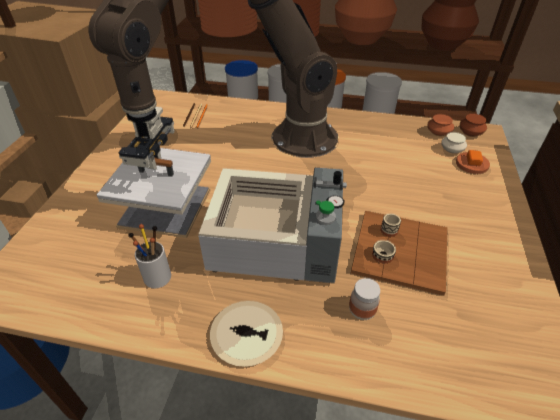

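carry_out(rows=[{"slide":[0,0.02,0],"twist":[0,0,0],"grip":0.05},{"slide":[0,0.045,0],"twist":[0,0,0],"grip":0.05},{"slide":[0,0.062,0],"twist":[0,0,0],"grip":0.05},{"slide":[0,0.072,0],"twist":[0,0,0],"grip":0.05},{"slide":[0,0.077,0],"twist":[0,0,0],"grip":0.05},{"slide":[0,0.08,0],"twist":[0,0,0],"grip":0.05},{"slide":[0,0.081,0],"twist":[0,0,0],"grip":0.05},{"slide":[0,0.081,0],"twist":[0,0,0],"grip":0.05}])

```text
time: 10.6
eef_pos: [0.4737, -0.3657, 0.0766]
orientation: [-90.0, -0.1, 0.1]
force: [-0.2, 0.5, -6.0]
opening: 0.0179
```

carry_out(rows=[{"slide":[0,0.001,0],"twist":[0,0,0],"grip":0.05},{"slide":[0,0.0015,0],"twist":[0,0,0],"grip":0.05},{"slide":[0,0.0015,0],"twist":[0,0,0],"grip":0.05}])

```text
time: 10.9
eef_pos: [0.4738, -0.3659, 0.0762]
orientation: [-90.1, -0.1, 0.1]
force: [-3.3, 1.6, 8.0]
opening: 0.0177
```

Contact. Release and rise, then go over to the ware board.

carry_out(rows=[{"slide":[0,-0.0007,0],"twist":[0,0,0],"grip":0.5},{"slide":[0,-0.0007,0],"twist":[0,0,0],"grip":0.5},{"slide":[0,-0.0007,0],"twist":[0,0,0],"grip":0.5},{"slide":[0,-0.0007,0],"twist":[0,0,0],"grip":0.5},{"slide":[0,-0.03,0],"twist":[0,0,0],"grip":0.5},{"slide":[0,-0.08,0],"twist":[0,0,0],"grip":0.5},{"slide":[0,-0.13,0],"twist":[0,0,0],"grip":0.5},{"slide":[0,-0.18,0],"twist":[0,0,0],"grip":0.5}])

```text
time: 11.7
eef_pos: [0.473, -0.365, 0.2562]
orientation: [-90.0, -0.0, 0.1]
force: [-0.1, -1.4, -0.2]
opening: 0.0461
```

```bash
python3 -c "
from h import *
f=grab('scene','s3.png');grab('top','t3.png')
import cv2
a=f['pixels'][120:320,90:470];b=cv2.imread('pics/t3.png')[160:320,110:450]
cv2.imwrite('pics/st3.png',np.vstack([cv2.resize(a,(600,316)),cv2.convertScaleAbs(cv2.resize(b,(600,282)),alpha=1.5)]))
to(.52,.24,.38,10)"
```

```text
slide [0.0456, -0.1216, 0.6058] twist [0.42, -9.91, 0.53] t 11.8
```

View pics/st3.png

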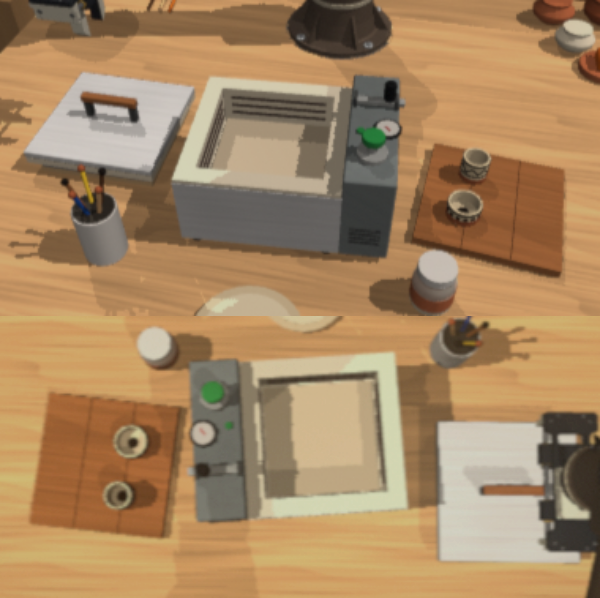

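carry_out(rows=[{"slide":[0,-0.03,0.03],"twist":[0,0,0],"grip":1},{"slide":[0,-0.06,0.07],"twist":[0,0,0],"grip":1},{"slide":[0,-0.09,0.115],"twist":[0,0,0],"grip":1},{"slide":[0.01,-0.1,0.165],"twist":[0,-2,0],"grip":1},{"slide":[0.015,-0.1,0.215],"twist":[0,-4,0],"grip":1},{"slide":[0.02,-0.1,0.265],"twist":[0,-5,0],"grip":1},{"slide":[0.02,-0.1,0.315],"twist":[0,-6,0],"grip":1},{"slide":[0.02,-0.1,0.365],"twist":[0,-7,0],"grip":1}])

```text
time: 12.6
eef_pos: [0.4923, -0.0043, 0.3544]
orientation: [-90.0, -0.0, 7.1]
force: [0.7, 0.3, 0.2]
opening: 0.0916
```

carry_out(rows=[{"slide":[0,0,0.05],"twist":[0,0,0],"grip":1},{"slide":[0,0,0.1],"twist":[0,0,0],"grip":1},{"slide":[0,0,0.15],"twist":[0,0,0],"grip":1},{"slide":[0,0,0.2],"twist":[0,0,0],"grip":1},{"slide":[0,0,0.24],"twist":[0,0,0],"grip":1},{"slide":[0,0,0.26],"twist":[0,0,0],"grip":1},{"slide":[0,0,0.26],"twist":[0,0,0],"grip":1},{"slide":[0,0,0.26],"twist":[0,0,0],"grip":1}])

```text
time: 13.4
eef_pos: [0.4605, 0.2516, 0.354]
orientation: [-90.0, 0.0, 7.1]
force: [0.5, -0.5, -0.2]
opening: 0.0917
```

```bash
python3 -c "
from h import *
f=grab('wrist','w5.png');print(pose()[1:2])
"
```

```text
(array([0.46082501, 0.25074291, 0.35403407]),)
```

View pics/w5.png

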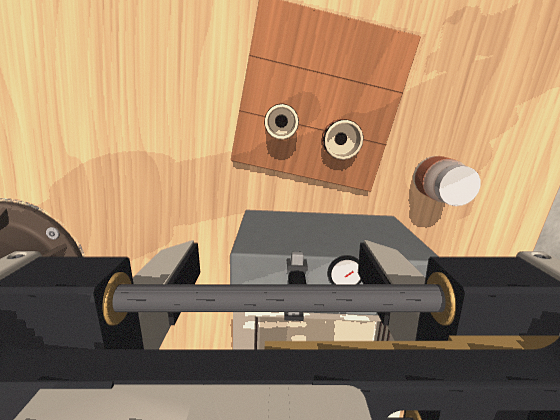

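```bash
python3 -c "
from h import *
f=load('wrist')
cv2.imwrite('pics/w5z.png',cv2.resize(f['pixels'][90:180,250:380],None,fx=6,fy=6,interpolation=cv2.INTER_NEAREST))
print(onz(f,282,121,.066),onz(f,343,140,.048))
for u in (265,299): print(onz(f,u,121,.066))
for u in (324,363): print(onz(f,u,140,.048))
"
```

```text
[0.45541772 0.319498   0.066     ] [0.55005312 0.30313343 0.048     ]
[0.4314913  0.31651014 0.066     ]
[0.47934147 0.32248553 0.066     ]
[0.5217424  0.29959631 0.048     ]
[0.57984998 0.30685623 0.048     ]
```

View pics/w5z.png

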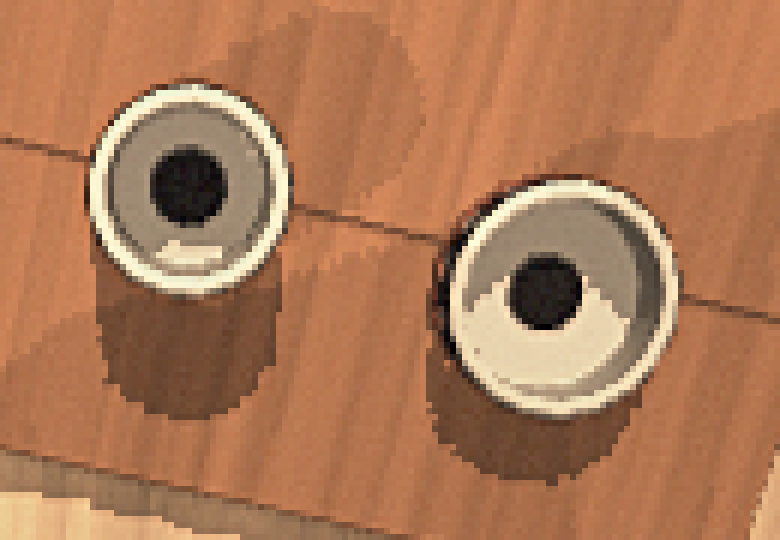

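```bash
python3 -c "
from h import *
t=load('top');w=load('wrist')
print(onz(t,199,174,.085),onz(w,460,186,.085))
to(.552,.303,.12,7)"
```

```text
[0.7272094  0.25338112 0.085     ] [0.72188576 0.26208845 0.085     ]
slide [0.0969, 0.234, 0.0409] twist [0.04, 0.04, -0.01] t 13.4
```

Clear of the jar. Approach the dish.

carry_out(rows=[{"slide":[0.04,0.03,0.02],"twist":[0,0,0],"grip":0.8},{"slide":[0.08,0.07,0.04],"twist":[0,0,0],"grip":0.8},{"slide":[0.097,0.11,0.041],"twist":[0,0,0],"grip":0.8},{"slide":[0.097,0.16,0.041],"twist":[0,0,0],"grip":0.8},{"slide":[0.097,0.21,0.041],"twist":[0,0,0],"grip":0.8},{"slide":[0.097,0.234,0.041],"twist":[0,0,0],"grip":0.8},{"slide":[0.097,0.234,0.041],"twist":[0,0,0],"grip":0.8},{"slide":[0.097,0.234,0.041],"twist":[0,0,0],"grip":0.8}])

```text
time: 14.25
eef_pos: [0.5525, 0.3034, 0.121]
orientation: [-90.0, -0.0, 7.0]
force: [0.1, -0.1, 1.6]
opening: 0.0734
```

```bash
python3 -c "
from h import *
f=grab('wrist','w6.png');g=grab('scene','s6.png')
to(.552,.303,.024,7)"
```

```text
slide [-0.0016, 0.0988, -0.0018] twist [-0.08, 0.03, 0.19] t 14.3
```

View pics/w6.png

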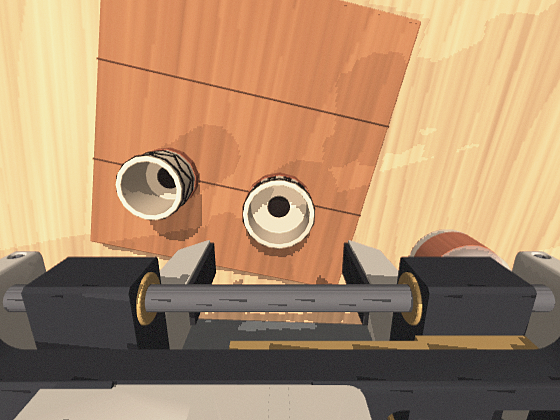

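```bash
python3 -c "
from h import *
f=load('wrist')
print(onz(f,279,213,.048), proj(f,[.5525,.3034,.121]),proj(f,[.5525,.3034,.048]),onz(f,151,187,.066))
cv2.imwrite('pics/s6z.png',cv2.resize(load('scene')['pixels'][150:300,300:470],None,fx=4,fy=4))"
```

```text
[0.55136809 0.30559046 0.048     ] [280.57038667 256.90911828] [280.06203614 215.71827335] [0.45634577 0.31997896 0.066     ]
```

View pics/s6z.png

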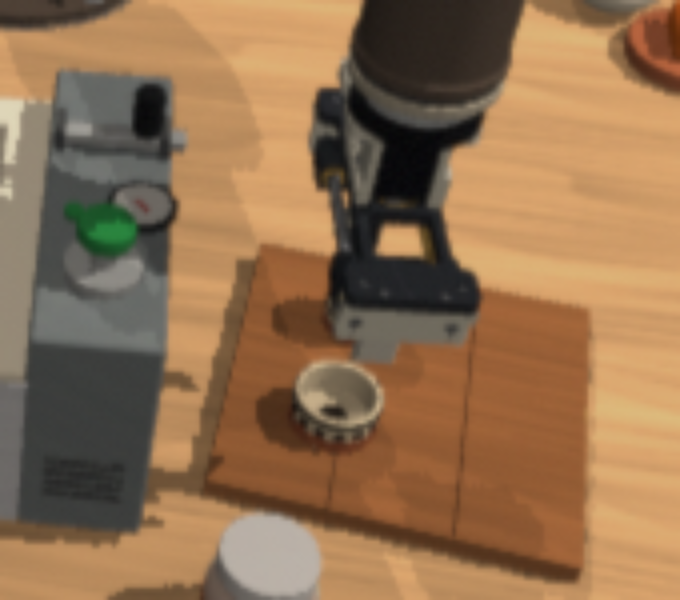

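carry_out(rows=[{"slide":[-0.001,0.03,0.001],"twist":[0,0,0],"grip":0.8},{"slide":[-0.001,0.06,0.001],"twist":[0,0,0],"grip":0.8},{"slide":[-0.001,0.085,0.001],"twist":[0,0,0],"grip":0.8},{"slide":[-0.001,0.098,0.001],"twist":[0,0,0],"grip":0.8},{"slide":[-0.001,0.098,0.001],"twist":[0,0,0],"grip":0.8},{"slide":[-0.001,0.098,0.001],"twist":[0,0,0],"grip":0.5},{"slide":[-0.001,0.098,0.001],"twist":[0,0,0],"grip":0.5},{"slide":[-0.001,0.098,0.001],"twist":[0,0,0],"grip":0.5}])

```text
time: 15.15
eef_pos: [0.5515, 0.3059, 0.0239]
orientation: [-89.9, -0.1, 7.1]
force: [0.2, -0.3, 5.8]
opening: 0.0572
```

carry_out(rows=[{"slide":[0,0,0],"twist":[0,0,0],"grip":0.5},{"slide":[0,0,0],"twist":[0,0,0],"grip":0.5},{"slide":[0,0,0],"twist":[0,0,0],"grip":0.5}])

```text
time: 15.45
eef_pos: [0.5515, 0.3059, 0.0239]
orientation: [-89.9, -0.1, 7.1]
force: [0.4, -1.8, 7.5]
opening: 0.0572
```

carry_out(rows=[{"slide":[0,-0.02,0],"twist":[0,0,0],"grip":0.5},{"slide":[0,-0.06,0],"twist":[0,0,0],"grip":0.5},{"slide":[0,-0.11,0],"twist":[0,0,0],"grip":0.5},{"slide":[0,-0.16,0],"twist":[0,0,0],"grip":0.5},{"slide":[0,-0.21,0],"twist":[0,0,0],"grip":0.5},{"slide":[0,-0.25,0],"twist":[0,0,0],"grip":0.5},{"slide":[0,-0.275,0],"twist":[0,0,0],"grip":0.5},{"slide":[0,-0.275,0],"twist":[0,0,0],"grip":0.5}])

```text
time: 16.25
eef_pos: [0.5514, 0.3068, 0.3022]
orientation: [-89.8, -0.4, 7.1]
force: [0.3, 0.6, -1.0]
opening: 0.0573
```

```bash
python3 -c "
from h import *
to(.5615,-.078,.30,4.5)"
```

```text
slide [-0.0376, 0.0007, -0.3831] twist [-0.19, 2.6, 0.37] t 16.2
```

carry_out(rows=[{"slide":[-0.004,0,-0.03],"twist":[0,0,0],"grip":0.5},{"slide":[-0.008,0,-0.075],"twist":[0,0.5,0],"grip":0.5},{"slide":[-0.012,0,-0.125],"twist":[0,1,0],"grip":0.5},{"slide":[-0.017,0,-0.175],"twist":[0,1.5,0],"grip":0.5},{"slide":[-0.022,0,-0.225],"twist":[0,2,0],"grip":0.5},{"slide":[-0.027,0,-0.275],"twist":[0,2.5,0],"grip":0.5},{"slide":[-0.032,0,-0.325],"twist":[0,2.6,0],"grip":0.5},{"slide":[-0.037,0,-0.365],"twist":[0,2.6,0],"grip":0.5}])

```text
time: 17.05
eef_pos: [0.558, -0.0651, 0.2964]
orientation: [-90.1, 0.1, 4.4]
force: [0.4, 0.5, -1.9]
opening: 0.0572
```

carry_out(rows=[{"slide":[0,0,-0.018],"twist":[0,0,0],"grip":0.5},{"slide":[0,0,-0.018],"twist":[0,0,0],"grip":0.5},{"slide":[0,0,-0.018],"twist":[0,0,0],"grip":0.5}])

```text
time: 17.35
eef_pos: [0.5598, -0.0792, 0.2966]
orientation: [-90.0, 0.1, 4.5]
force: [-0.1, 1.2, -0.7]
opening: 0.0574
```

```bash
python3 -c "
from h import *
f=grab('wrist','w7.png');g=grab('top','t7.png')
cv2.imwrite('pics/t7z.png',cv2.convertScaleAbs(cv2.resize(g['pixels'][170:290,205:350],None,fx=5,fy=5,interpolation=cv2.INTER_CUBIC),alpha=1.5))
to(.5615,-.078,.10,4.5)"
```

```text
slide [0.0014, 0.1971, -0.0005] twist [-0.04, 0.12, -0.01] t 17.4
```

View pics/w7.png

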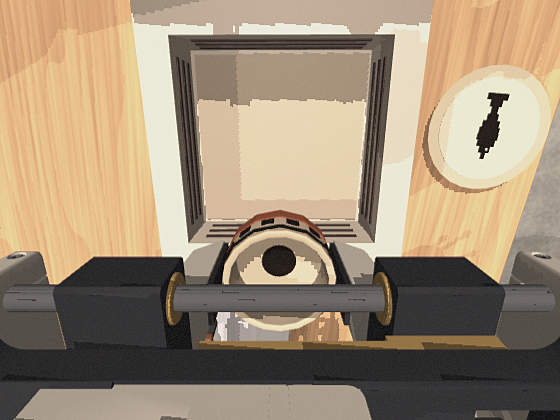

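View pics/t7z.png

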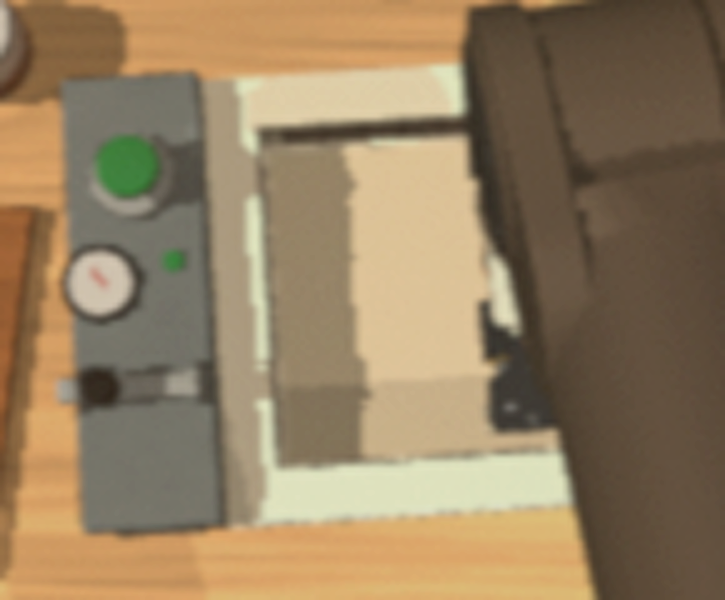

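```bash
python3 -c "
from h import *
f=load('wrist')
P=np.array([onz(f,*p,.155) for p in [(169,36),(394,35),(375,242),(190,243)]]);print(P.round(4),P.mean(0).round(4))
Q=np.array([onz(f,*p,.089) for p in [(191,50),(367,50),(358,221),(205,221)]]);print(Q.round(4),Q.mean(0).round(4))
P=np.array([onz(load('top'),205+u/5-.4,170+v/5-.4,.155) for u,v in [(258,126),(280,466)]]);print(P)
"
```

```text
[[ 0.4507  0.0571  0.155 ]
 [ 0.6487  0.0732  0.155 ]
 [ 0.6658 -0.1244  0.155 ]
 [ 0.4676 -0.1411  0.155 ]] [ 0.5582 -0.0338  0.155 ]
[[ 0.4518  0.0578  0.089 ]
 [ 0.6432  0.0726  0.089 ]
 [ 0.664  -0.1245  0.089 ]
 [ 0.4683 -0.1398  0.089 ]] [ 0.5568 -0.0335  0.089 ]
[[0.6514907  0.07154571 0.155     ]
 [0.45368767 0.05508661 0.155     ]]
```

carry_out(rows=[{"slide":[0,0.03,0],"twist":[0,0,0],"grip":0.5},{"slide":[0,0.075,0],"twist":[0,0,0],"grip":0.5},{"slide":[0,0.12,0],"twist":[0,0,0],"grip":0.5},{"slide":[0,0.16,0],"twist":[0,0,0],"grip":0.5},{"slide":[0,0.185,0],"twist":[0,0,0],"grip":0.5},{"slide":[0,0.195,0],"twist":[0,0,0],"grip":0.5},{"slide":[0,0.199,0],"twist":[0,0,0],"grip":0.5},{"slide":[0,0.199,0],"twist":[0,0,0],"grip":0.5}])

```text
time: 18.25
eef_pos: [0.5609, -0.0787, 0.099]
orientation: [-90.0, -0.1, 4.6]
force: [0.2, 0.2, -0.7]
opening: 0.057
```

carry_out(rows=[{"slide":[0,0.001,0],"twist":[0,0,0],"grip":0.5},{"slide":[0,0.002,0],"twist":[0,0,0],"grip":0.5},{"slide":[0,0.002,0],"twist":[0,0,0],"grip":0.5}])

```text
time: 18.55
eef_pos: [0.5607, -0.0796, 0.097]
orientation: [-90.0, -0.1, 4.5]
force: [0.6, -0.7, -0.9]
opening: 0.0576
```

carry_out(rows=[{"slide":[0,0.001,0],"twist":[0,0,0],"grip":0.5},{"slide":[0,0.002,0],"twist":[0,0,0],"grip":0.5},{"slide":[0,0.0025,0],"twist":[0,0,0],"grip":0.5},{"slide":[0,0.0025,0],"twist":[0,0,0],"grip":0.5}])

```text
time: 18.95
eef_pos: [0.5605, -0.0797, 0.0949]
orientation: [-90.1, -0.0, 4.5]
force: [-4.9, -0.7, 11.3]
opening: 0.0572
```

carry_out(rows=[{"slide":[0,-0.0005,0],"twist":[0,0,0],"grip":0.8},{"slide":[0,-0.0005,0],"twist":[0,0,0],"grip":0.8},{"slide":[0,-0.0005,0],"twist":[0,0,0],"grip":0.8},{"slide":[0,-0.02,0],"twist":[0,0,0],"grip":0.8},{"slide":[0,-0.06,0],"twist":[0,0,0],"grip":0.8},{"slide":[0,-0.11,0],"twist":[0,0,0],"grip":0.8},{"slide":[0,-0.16,0],"twist":[0,0,0],"grip":0.8},{"slide":[0,-0.205,0],"twist":[0,0,0],"grip":0.8}])

```text
time: 19.75
eef_pos: [0.5602, -0.0793, 0.3012]
orientation: [-90.0, -0.1, 4.5]
force: [1.0, -0.8, 0.4]
opening: 0.0738
```

```bash
python3 -c "
from h import *
to(.4555,.27,.30,7)"
```

```text
slide [-0.077, 0.0011, 0.3564] twist [-0.0, -2.49, 0.05] t 19.8
```

carry_out(rows=[{"slide":[-0.005,0,0.03],"twist":[0,0,0],"grip":0.8},{"slide":[-0.015,0,0.08],"twist":[0,-0.5,0],"grip":0.8},{"slide":[-0.025,0,0.13],"twist":[0,-1,0],"grip":0.8},{"slide":[-0.035,0,0.18],"twist":[0,-1.5,0],"grip":0.8},{"slide":[-0.047,0,0.23],"twist":[0,-2,0],"grip":0.8},{"slide":[-0.058,0,0.28],"twist":[0,-2.5,0],"grip":0.8},{"slide":[-0.068,0,0.325],"twist":[0,-2.5,0],"grip":0.8},{"slide":[-0.077,0,0.356],"twist":[0,-2.5,0],"grip":0.8}])

```text
time: 20.55
eef_pos: [0.4538, 0.2729, 0.2989]
orientation: [-89.9, -0.0, 7.2]
force: [1.1, 0.2, 0.1]
opening: 0.0736
```

carry_out(rows=[{"slide":[0,0,0],"twist":[0,0,0],"grip":0.8},{"slide":[0,0,0],"twist":[0,0,0],"grip":0.8}])

```text
time: 20.75
eef_pos: [0.4552, 0.27, 0.2986]
orientation: [-90.0, 0.0, 7.1]
force: [-0.2, -0.7, -0.6]
opening: 0.0734
```

```bash
python3 -c "
from h import *
f=grab('wrist','w8.png');g=grab('top','t8.png')
cv2.imwrite('pics/t8z.png',cv2.convertScaleAbs(cv2.resize(g['pixels'][170:310,110:350],None,fx=3.3,fy=3.3,interpolation=cv2.INTER_CUBIC),alpha=1.5))
print(pose()[1])"
```

```text
[0.45629588 0.26816171 0.2984564 ]
```

View pics/w8.png

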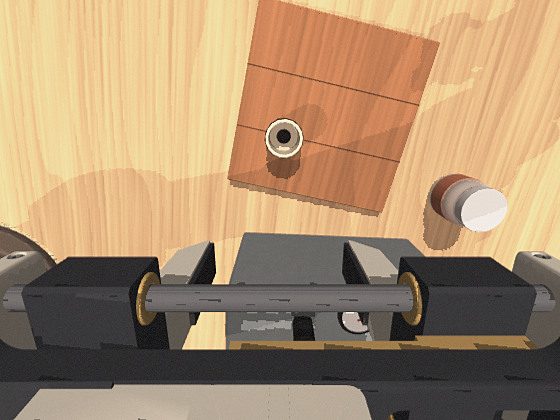

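View pics/t8z.png

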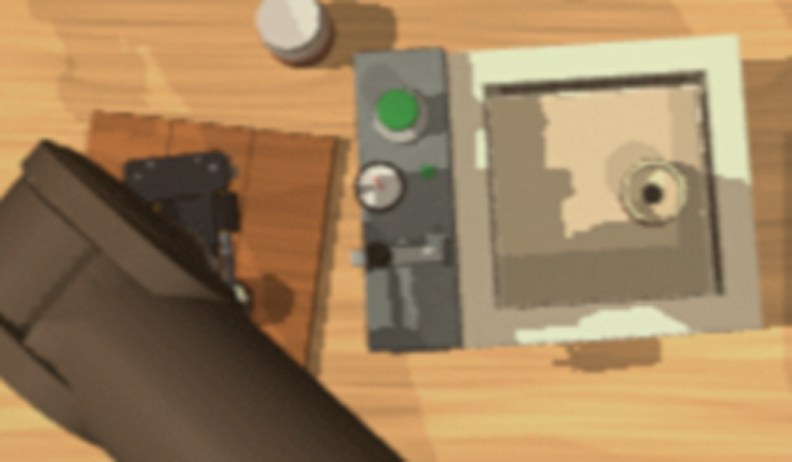

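```bash
python3 -c "
from h import *
f=load('wrist');p=onz(f,284,138,.066);print(p)
to(p[0],p[1]-.001,.12,7)"
```

```text
[0.4546515  0.31907145 0.066     ]
slide [0.0044, 0.1784, 0.0499] twist [0.05, -0.09, -0.01] t 20.9
```

carry_out(rows=[{"slide":[0.003,0.03,0.025],"twist":[0,0,0],"grip":0.8},{"slide":[0.005,0.07,0.05],"twist":[0,0,0],"grip":0.8},{"slide":[0.005,0.12,0.05],"twist":[0,0,0],"grip":0.8},{"slide":[0.005,0.16,0.05],"twist":[0,0,0],"grip":0.8},{"slide":[0.005,0.178,0.05],"twist":[0,0,0],"grip":0.8},{"slide":[0.005,0.178,0.05],"twist":[0,0,0],"grip":0.8},{"slide":[0.005,0.178,0.05],"twist":[0,0,0],"grip":0.8}])

```text
time: 21.55
eef_pos: [0.4554, 0.3189, 0.1213]
orientation: [-90.0, -0.0, 6.9]
force: [0.1, 0.3, 0.5]
opening: 0.0734
```

```bash
python3 -c "
from h import *
f=grab('wrist','w9.png')
to(.4547,.318,.031,7)"
```

```text
slide [-0.0013, 0.091, -0.0015] twist [-0.05, -0.1, 0.08] t 21.6
```

View pics/w9.png

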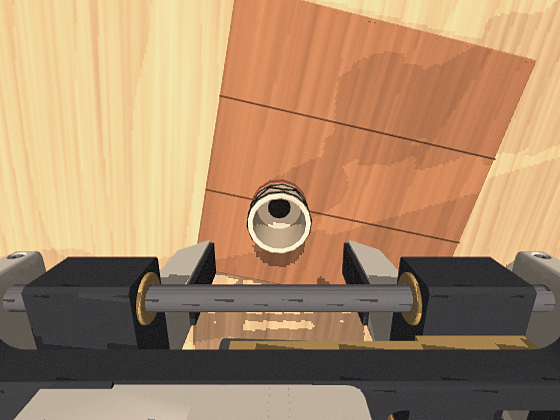

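Cup rim at (279,223), centred between the fingers. Descend, close, lift.

carry_out(rows=[{"slide":[-0.001,0.03,0],"twist":[0,0,0],"grip":0.8},{"slide":[-0.001,0.06,0],"twist":[0,0,0],"grip":0.8},{"slide":[-0.001,0.085,0],"twist":[0,0,0],"grip":0.8},{"slide":[-0.001,0.091,0],"twist":[0,0,0],"grip":0.8},{"slide":[-0.001,0.091,0],"twist":[0,0,0],"grip":0.4},{"slide":[-0.001,0.091,0],"twist":[0,0,0],"grip":0.4},{"slide":[-0.001,0.091,0],"twist":[0,0,0],"grip":0.4},{"slide":[-0.001,0.091,0],"twist":[0,0,0],"grip":0.4}])

```text
time: 22.4
eef_pos: [0.4544, 0.32, 0.0311]
orientation: [-89.9, -0.1, 7.0]
force: [-0.5, -1.2, 8.5]
opening: 0.0475
```

carry_out(rows=[{"slide":[0,0,0],"twist":[0,0,0],"grip":0.4},{"slide":[0,0,0],"twist":[0,0,0],"grip":0.4},{"slide":[0,0,0],"twist":[0,0,0],"grip":0.4}])

```text
time: 22.7
eef_pos: [0.4544, 0.32, 0.0311]
orientation: [-90.0, -0.1, 7.0]
force: [-0.3, -0.5, 8.1]
opening: 0.0476
```

carry_out(rows=[{"slide":[0,-0.02,0],"twist":[0,0,0],"grip":0.4},{"slide":[0,-0.06,0],"twist":[0,0,0],"grip":0.4},{"slide":[0,-0.11,0],"twist":[0,0,0],"grip":0.4},{"slide":[0,-0.16,0],"twist":[0,0,0],"grip":0.4},{"slide":[0,-0.21,0],"twist":[0,0,0],"grip":0.4},{"slide":[0,-0.25,0],"twist":[0,0,0],"grip":0.4},{"slide":[0,-0.27,0],"twist":[0,0,0],"grip":0.4},{"slide":[0,-0.27,0],"twist":[0,0,0],"grip":0.4}])

```text
time: 23.5
eef_pos: [0.4542, 0.3208, 0.3035]
orientation: [-89.8, -0.3, 7.0]
force: [0.3, 0.8, -1.5]
opening: 0.0476
```

```bash
python3 -c "
from h import *
to(.5553,.001,.30,4.7)"
```

```text
slide [0.0614, 0.0029, -0.3297] twist [-0.16, 2.29, 0.3] t 23.5
```

carry_out(rows=[{"slide":[0.005,0,-0.03],"twist":[0,0,0],"grip":0.4},{"slide":[0.013,0,-0.075],"twist":[0,0.5,0],"grip":0.4},{"slide":[0.022,0,-0.12],"twist":[0,1,0],"grip":0.4},{"slide":[0.031,0,-0.165],"twist":[0,1.5,0],"grip":0.4},{"slide":[0.04,0,-0.21],"twist":[0,2,0],"grip":0.4},{"slide":[0.05,0,-0.255],"twist":[0,2.3,0],"grip":0.4},{"slide":[0.057,0,-0.295],"twist":[0,2.3,0],"grip":0.4},{"slide":[0.0614,0,-0.33],"twist":[0,2.3,0],"grip":0.4}])

```text
time: 24.3
eef_pos: [0.5545, -0.0035, 0.2984]
orientation: [-90.0, 0.1, 4.6]
force: [0.2, -0.1, -1.3]
opening: 0.0474
```

carry_out(rows=[{"slide":[0,0,0],"twist":[0,0,0],"grip":0.4},{"slide":[0,0,0],"twist":[0,0,0],"grip":0.4},{"slide":[0,0,0],"twist":[0,0,0],"grip":0.4}])

```text
time: 24.6
eef_pos: [0.554, 0.0006, 0.2992]
orientation: [-90.0, 0.1, 4.8]
force: [0.5, -0.4, -1.3]
opening: 0.0474
```

```bash
python3 -c "
from h import *
f=grab('wrist','w10.png');grab('scene','s10.png');g=grab('top','t10.png')
cv2.imwrite('pics/t10z.png',cv2.convertScaleAbs(cv2.resize(g['pixels'][170:290,205:350],None,fx=5,fy=5,interpolation=cv2.INTER_CUBIC),alpha=1.5))
to(.5553,.001,.1035,4.7)"
```

```text
slide [0.001, 0.1962, 0.0001] twist [-0.01, 0.12, -0.0] t 24.8
```

View pics/s10.png

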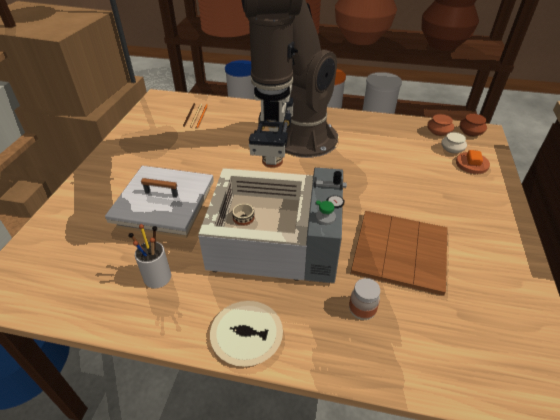

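View pics/t10z.png

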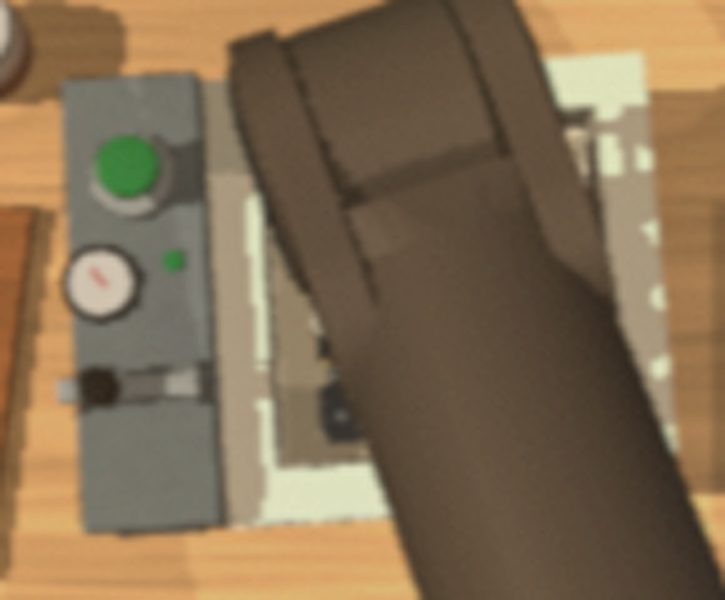

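```bash
python3 -c "
from h import *
g=load('scene');print(onz(g,243,212.5,.119), proj(g,[.5605,-.0797,.119]))"
```

```text
[ 0.57304357 -0.07779391  0.119     ] [243.57239882 209.24026713]
```

carry_out(rows=[{"slide":[0.001,0.03,0],"twist":[0,0,0],"grip":0.4},{"slide":[0.001,0.075,0],"twist":[0,0,0],"grip":0.4},{"slide":[0.001,0.12,0],"twist":[0,0,0],"grip":0.4},{"slide":[0.001,0.16,0],"twist":[0,0,0],"grip":0.4},{"slide":[0.001,0.182,0],"twist":[0,0,0],"grip":0.4},{"slide":[0.001,0.192,0],"twist":[0,0,0],"grip":0.4},{"slide":[0.001,0.195,0],"twist":[0,0,0],"grip":0.4},{"slide":[0.001,0.195,0],"twist":[0,0,0],"grip":0.4}])

```text
time: 25.55
eef_pos: [0.5562, 0.0, 0.1056]
orientation: [-90.0, -0.1, 4.7]
force: [0.2, 0.2, -0.6]
opening: 0.0477
```

carry_out(rows=[{"slide":[0,0.001,0],"twist":[0,0,0],"grip":0.4},{"slide":[0,0.002,0],"twist":[0,0,0],"grip":0.4},{"slide":[0,0.002,0],"twist":[0,0,0],"grip":0.4}])

```text
time: 25.85
eef_pos: [0.556, -0.0006, 0.1034]
orientation: [-90.0, -0.1, 4.7]
force: [-1.0, 0.1, -0.8]
opening: 0.0473
```

carry_out(rows=[{"slide":[0,0.0008,0],"twist":[0,0,0],"grip":0.4},{"slide":[0,0.0016,0],"twist":[0,0,0],"grip":0.4},{"slide":[0,0.0016,0],"twist":[0,0,0],"grip":0.4}])

```text
time: 26.15
eef_pos: [0.5559, -0.0006, 0.1021]
orientation: [-90.0, -0.0, 4.7]
force: [-2.7, -0.7, 8.8]
opening: 0.0473
```

Contact. Release and rise.

carry_out(rows=[{"slide":[0,-0.0005,0],"twist":[0,0,0],"grip":0.72},{"slide":[0,-0.0005,0],"twist":[0,0,0],"grip":0.72},{"slide":[0,-0.0005,0],"twist":[0,0,0],"grip":0.72},{"slide":[0,-0.02,0],"twist":[0,0,0],"grip":0.72},{"slide":[0,-0.06,0],"twist":[0,0,0],"grip":0.72},{"slide":[0,-0.11,0],"twist":[0,0,0],"grip":0.72},{"slide":[0,-0.16,0],"twist":[0,0,0],"grip":0.72},{"slide":[0,-0.2,0],"twist":[0,0,0],"grip":0.72}])

```text
time: 26.95
eef_pos: [0.5558, -0.0001, 0.3041]
orientation: [-90.0, -0.1, 4.7]
force: [0.5, 0.2, -0.2]
opening: 0.0661
```

```bash
python3 -c "
from h import *
to(.4737,-.3657,.30,0.1)"
```

```text
slide [-0.1119, 0.0038, -0.3576] twist [-0.01, 4.61, 0.11] t 26.9
```

carry_out(rows=[{"slide":[-0.01,0,-0.03],"twist":[0,0.5,0],"grip":0.7},{"slide":[-0.025,0,-0.08],"twist":[0,1,0],"grip":0.7},{"slide":[-0.04,0,-0.13],"twist":[0,1.5,0],"grip":0.7},{"slide":[-0.055,0,-0.175],"twist":[0,2.5,0],"grip":0.7},{"slide":[-0.07,0,-0.22],"twist":[0,3.5,0],"grip":0.7},{"slide":[-0.085,0,-0.27],"twist":[0,4.5,0],"grip":0.7},{"slide":[-0.1,0,-0.32],"twist":[0,4.6,0],"grip":0.7},{"slide":[-0.112,0,-0.357],"twist":[0,4.6,0],"grip":0.7}])

```text
time: 27.75
eef_pos: [0.472, -0.3683, 0.301]
orientation: [-90.0, 0.0, -0.0]
force: [-0.1, 0.3, 0.3]
opening: 0.0642
```

carry_out(rows=[{"slide":[0,0.03,0],"twist":[0,0,0],"grip":0.7},{"slide":[0,0.08,0],"twist":[0,0,0],"grip":0.7},{"slide":[0,0.12,0],"twist":[0,0,0],"grip":0.7},{"slide":[0,0.16,0],"twist":[0,0,0],"grip":0.7},{"slide":[0,0.16,0],"twist":[0,0,0],"grip":0.7},{"slide":[0,0.16,0],"twist":[0,0,0],"grip":0.7}])

```text
time: 28.35
eef_pos: [0.4734, -0.3653, 0.1417]
orientation: [-90.0, 0.0, 0.1]
force: [0.7, -0.9, 1.3]
opening: 0.0646
```

```bash
python3 -c "
from h import *
f=grab('wrist','w11.png');grab('scene','s11.png');g=grab('top','t11.png')
a=cv2.resize(load('scene')['pixels'][100:290,90:460],(740,380))
cv2.imwrite('pics/s11z.png',a)
cv2.imwrite('pics/t11z.png',cv2.convertScaleAbs(cv2.resize(g['pixels'][170:290,205:350],None,fx=5,fy=5,interpolation=cv2.INTER_CUBIC),alpha=1.5))
to(.4737,-.3657,.0762,0.1)"
```

```text
slide [-0.0013, 0.0675, 0.0005] twist [0.13, -0.01, 0.19] t 28.5
```

View pics/s11z.png

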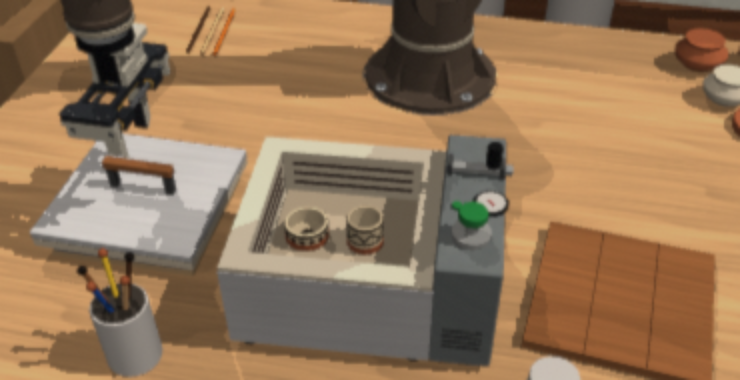

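View pics/t11z.png

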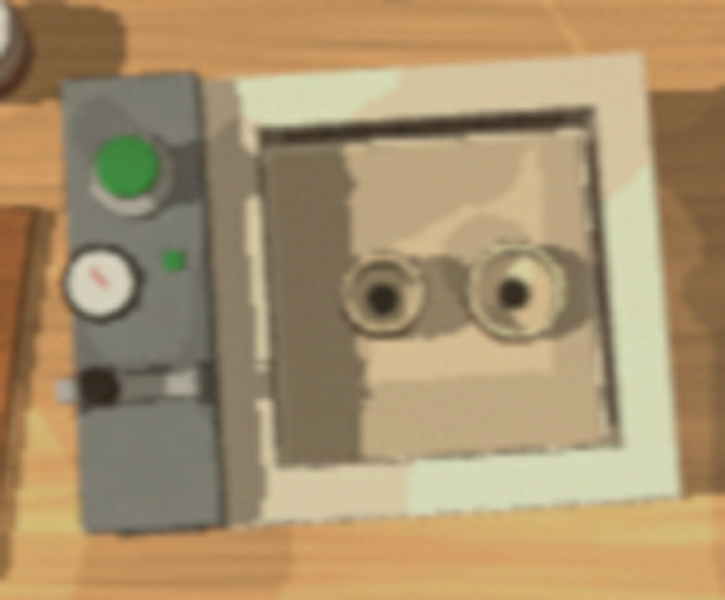

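View pics/w11.png

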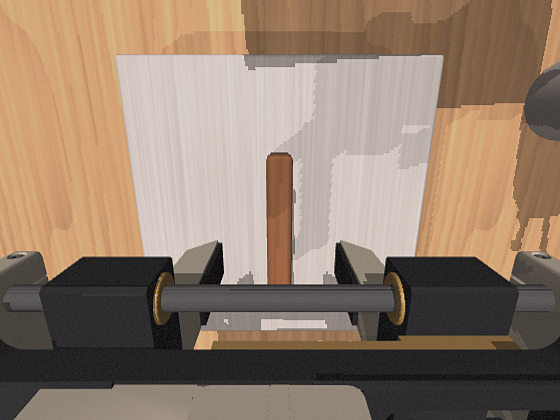

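carry_out(rows=[{"slide":[-0.001,0.03,0],"twist":[0,0,0],"grip":0.7},{"slide":[-0.001,0.055,0],"twist":[0,0,0],"grip":0.7},{"slide":[-0.001,0.0665,0],"twist":[0,0,0],"grip":0.7},{"slide":[-0.001,0.0665,0],"twist":[0,0,0],"grip":0.05},{"slide":[-0.001,0.0665,0],"twist":[0,0,0],"grip":0.05},{"slide":[-0.001,0.0665,0],"twist":[0,0,0],"grip":0.05},{"slide":[-0.001,0.0665,0],"twist":[0,0,0],"grip":0.05},{"slide":[-0.001,0.0665,0],"twist":[0,0,0],"grip":0.05}])

```text
time: 29.3
eef_pos: [0.4726, -0.3657, 0.0754]
orientation: [-90.0, -0.1, 0.1]
force: [0.3, 0.8, 0.0]
opening: 0.0283
```

carry_out(rows=[{"slide":[0,0,0],"twist":[0,0,0],"grip":0.05},{"slide":[0,0,0],"twist":[0,0,0],"grip":0.05},{"slide":[0,0,0],"twist":[0,0,0],"grip":0.05},{"slide":[0,0,0],"twist":[0,0,0],"grip":0.05}])

```text
time: 29.7
eef_pos: [0.4727, -0.3656, 0.075]
orientation: [-90.0, -0.1, 0.1]
force: [1.0, -0.7, 3.0]
opening: 0.0178
```

```bash
python3 -c "
from h import *
s=pose()[2];print(s['eef_pos'],s['orientation'],s['force'],s['opening'])"
```

```text
[ 0.47273506 -0.36558397  0.07504767] [-9.00261364e+01 -5.18165515e-02  9.86769374e-02] [ 0.97856367 -0.7212756   3.00476737] 0.017781539605534545
```

carry_out(rows=[{"slide":[0,-0.008,0],"twist":[0,0,0],"grip":0.05},{"slide":[0,-0.025,0],"twist":[0,0,0],"grip":0.05},{"slide":[0,-0.055,0],"twist":[0,0,0],"grip":0.05},{"slide":[0,-0.095,0],"twist":[0,0,0],"grip":0.05},{"slide":[0,-0.135,0],"twist":[0,0,0],"grip":0.05},{"slide":[0,-0.175,0],"twist":[0,0,0],"grip":0.05},{"slide":[0,-0.205,0],"twist":[0,0,0],"grip":0.05},{"slide":[0,-0.225,0],"twist":[0,0,0],"grip":0.05}])

```text
time: 30.5
eef_pos: [0.4718, -0.3652, 0.3017]
orientation: [-90.0, -0.0, 0.1]
force: [1.0, -1.1, -7.0]
opening: 0.0174
```

```bash
python3 -c "
from h import *
g=grab('top','t12.png')
cv2.imwrite('pics/t12z.png',cv2.convertScaleAbs(cv2.resize(g['pixels'][170:310,205:445],None,fx=3.3,fy=3.3,interpolation=cv2.INTER_CUBIC),alpha=1.5))
to(.558,-.034,.30,4.6)"
```

```text
slide [0.0858, 0.0038, 0.3314] twist [0.14, -4.51, 0.16] t 30.6
```

View pics/t12z.png

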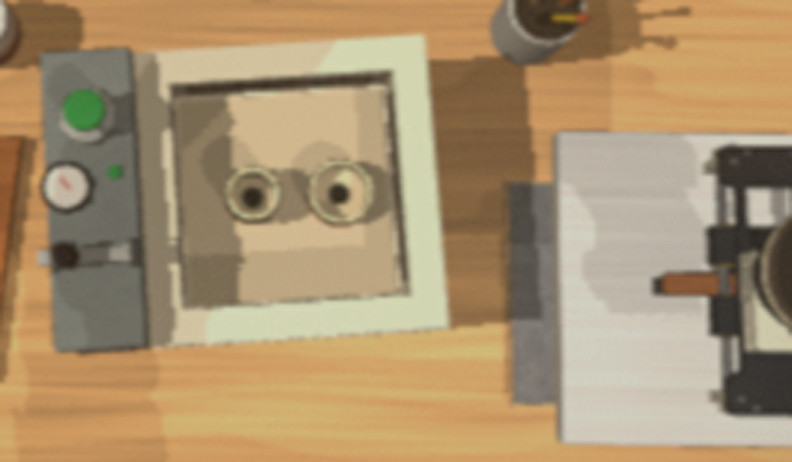

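Ware unchanged and bolt still back. Carry the lid across.

carry_out(rows=[{"slide":[0.004,0,0.015],"twist":[0,0,0],"grip":0.05},{"slide":[0.012,0,0.05],"twist":[0,-0.5,0],"grip":0.05},{"slide":[0.025,0,0.095],"twist":[0,-1,0],"grip":0.05},{"slide":[0.037,0,0.14],"twist":[0,-2,0],"grip":0.05},{"slide":[0.05,0,0.185],"twist":[0,-3,0],"grip":0.05},{"slide":[0.061,0,0.23],"twist":[0,-4,0],"grip":0.05},{"slide":[0.072,0,0.275],"twist":[0,-4.5,0],"grip":0.05},{"slide":[0.081,0,0.31],"twist":[0,-4.5,0],"grip":0.05}])

```text
time: 31.35
eef_pos: [0.5514, -0.0514, 0.2979]
orientation: [-89.9, 0.2, 4.8]
force: [-0.2, -1.2, -6.6]
opening: 0.0178
```

carry_out(rows=[{"slide":[0.006,0.0,0.015],"twist":[0,0,0],"grip":0.05},{"slide":[0.006,0.0,0.022],"twist":[0,0,0],"grip":0.05},{"slide":[0.006,0,0.022],"twist":[0,0,0],"grip":0.05},{"slide":[0.006,0,0.022],"twist":[0,0,0],"grip":0.05}])

```text
time: 31.75
eef_pos: [0.5562, -0.0345, 0.2988]
orientation: [-90.1, 0.1, 4.5]
force: [0.7, -1.0, -5.9]
opening: 0.0178
```

```bash
python3 -c "
from h import *
to(.558,-.034,.235,4.6)"
```

```text
slide [0.0019, 0.0638, 0.0005] twist [0.05, -0.09, -0.11] t 31.8
```

carry_out(rows=[{"slide":[0.002,0.015,0],"twist":[0,0,0],"grip":0.05},{"slide":[0.002,0.035,0],"twist":[0,0,0],"grip":0.05},{"slide":[0.002,0.055,0],"twist":[0,0,0],"grip":0.05},{"slide":[0.002,0.064,0],"twist":[0,0,0],"grip":0.05},{"slide":[0.002,0.064,0],"twist":[0,0,0],"grip":0.05},{"slide":[0.002,0.064,0],"twist":[0,0,0],"grip":0.05}])

```text
time: 32.35
eef_pos: [0.5592, -0.0331, 0.2359]
orientation: [-90.0, -0.0, 4.6]
force: [-0.0, 0.4, -6.1]
opening: 0.0175
```

```bash
python3 -c "
from h import *
f=grab('wrist','w13.png');g=grab('scene','s13.png')
cv2.imwrite('pics/s13z.png',cv2.resize(g['pixels'][130:290,190:360],None,fx=4,fy=3.7))
to(.558,-.034,.206,4.6)"
```

```text
slide [-0.0017, 0.0306, -0.0011] twist [0.01, -0.02, 0.1] t 32.5
```

View pics/w13.png

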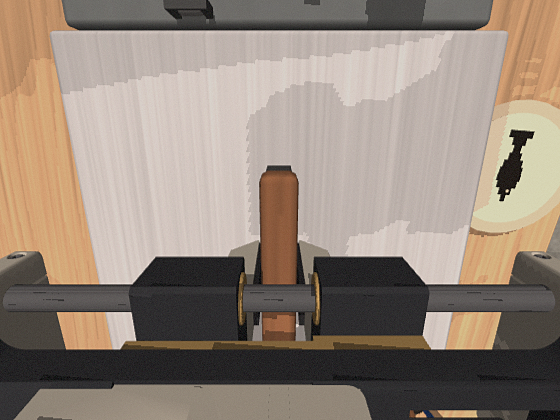

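View pics/s13z.png

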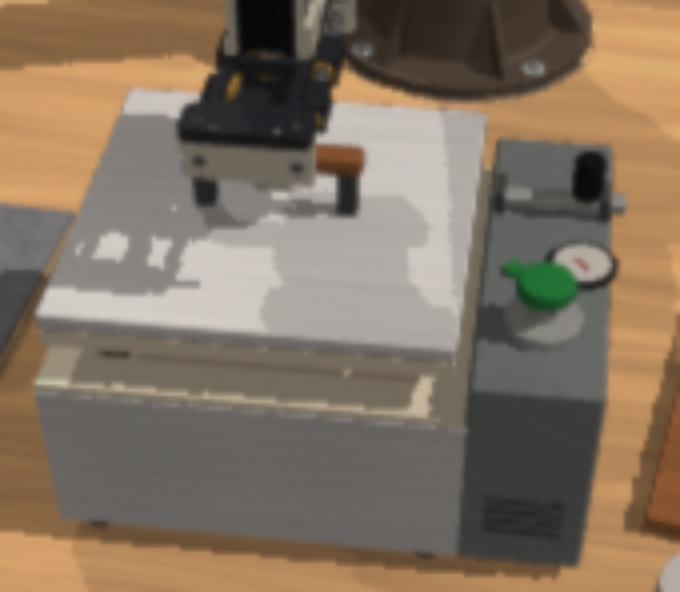

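```bash
python3 -c "
from h import *
f=load('wrist');a=onz(f,52,32,.2127);b=onz(f,507,30,.2127);print(a,b,(a+b)/2,np.linalg.norm(a-b),np.degrees(np.arctan2(*(b-a)[1::-1])))"
```

```text
[0.42809463 0.07751391 0.2127    ] [0.66961037 0.09755911 0.2127    ] [0.5488525  0.08753651 0.2127    ] 0.24234616401927478 4.744531750398187
```

carry_out(rows=[{"slide":[-0.0005,0.008,0],"twist":[0,0,0],"grip":0.05},{"slide":[-0.0005,0.015,0],"twist":[0,0,0],"grip":0.05},{"slide":[-0.0005,0.02,0],"twist":[0,0,0],"grip":0.05},{"slide":[-0.0005,0.025,0],"twist":[0,0,0],"grip":0.05},{"slide":[-0.0005,0.028,0],"twist":[0,0,0],"grip":0.05},{"slide":[-0.0005,0.028,0],"twist":[0,0,0],"grip":0.05}])

```text
time: 33.05
eef_pos: [0.5582, -0.0329, 0.2071]
orientation: [-90.0, 0.1, 4.6]
force: [0.0, 0.3, -6.8]
opening: 0.0179
```

Plug is in the mouth, still hanging freely; lower the last millimetre or so.

carry_out(rows=[{"slide":[0,0.001,0],"twist":[0,0,0],"grip":0.05},{"slide":[0,0.002,0],"twist":[0,0,0],"grip":0.05},{"slide":[0,0.002,0],"twist":[0,0,0],"grip":0.05}])

```text
time: 33.35
eef_pos: [0.5587, -0.0327, 0.2061]
orientation: [-90.0, -0.0, 4.6]
force: [1.4, 1.1, -3.5]
opening: 0.0179
```

carry_out(rows=[{"slide":[0,0.0006,0],"twist":[0,0,0],"grip":0.05},{"slide":[0,0.0006,0],"twist":[0,0,0],"grip":0.05},{"slide":[0,0.0006,0],"twist":[0,0,0],"grip":0.05}])

```text
time: 33.65
eef_pos: [0.5587, -0.0327, 0.206]
orientation: [-90.0, -0.1, 4.6]
force: [-4.5, -0.1, 5.5]
opening: 0.0178
```

Seated (reaction now upward). Release, rise, back off for a look at lid and bolt.

carry_out(rows=[{"slide":[0,-0.0003,0],"twist":[0,0,0],"grip":0.55},{"slide":[0,-0.0003,0],"twist":[0,0,0],"grip":0.55},{"slide":[0,-0.0003,0],"twist":[0,0,0],"grip":0.55},{"slide":[0,-0.0003,0],"twist":[0,0,0],"grip":0.55},{"slide":[0,-0.03,0],"twist":[0,0,0],"grip":0.55},{"slide":[0,-0.07,0],"twist":[0,0,0],"grip":0.55},{"slide":[0,-0.11,0],"twist":[0,0,0],"grip":0.55},{"slide":[0,-0.14,0],"twist":[0,0,0],"grip":0.55}])

```text
time: 34.45
eef_pos: [0.5588, -0.0325, 0.3476]
orientation: [-90.0, -0.1, 4.6]
force: [0.3, 0.9, -0.1]
opening: 0.0507
```

```bash
python3 -c "
from h import *
f=grab('wrist','w14.png');g=grab('scene','s14.png')
cv2.imwrite('pics/s14z.png',cv2.resize(g['pixels'][130:290,190:360],None,fx=4,fy=3.7))
to(.4932,.1535,.28,4.6)"
```

```text
slide [-0.0526, 0.0691, 0.1903] twist [0.03, -0.0, 0.42] t 34.5
```

View pics/w14.png

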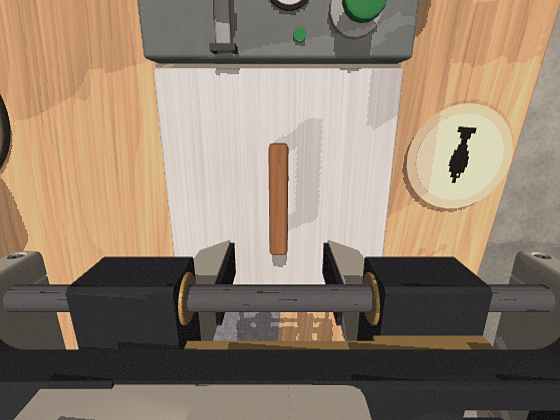

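View pics/s14z.png

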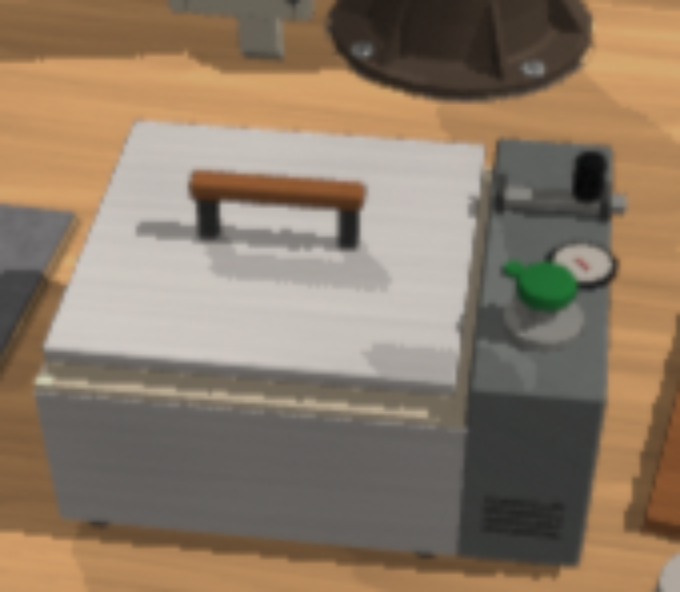

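carry_out(rows=[{"slide":[-0.012,0,0.04],"twist":[0,0,0],"grip":0.32},{"slide":[-0.025,0,0.09],"twist":[0,0,0],"grip":0.32},{"slide":[-0.039,0.0,0.14],"twist":[0,0,0],"grip":0.32},{"slide":[-0.05,0.01,0.18],"twist":[0,0,0],"grip":0.32},{"slide":[-0.0525,0.03,0.19],"twist":[0,0,0],"grip":0.32},{"slide":[-0.0525,0.07,0.19],"twist":[0,0,0],"grip":0.32},{"slide":[-0.0525,0.07,0.19],"twist":[0,0,0],"grip":0.32},{"slide":[-0.0525,0.07,0.19],"twist":[0,0,0],"grip":0.32}])

```text
time: 35.35
eef_pos: [0.4907, 0.1519, 0.275]
orientation: [-90.0, 0.1, 4.6]
force: [-0.3, 0.1, 0.5]
opening: 0.0292
```

```bash
python3 -c "
from h import *
f=grab('wrist','w15.png')
print(proj(f,[.4932,.1535,.233]))
to(.4932,.1535,.207,4.6)"
```

```text
[284.01608159 228.12395543]
slide [0.0018, 0.0691, 0.001] twist [-0.02, -0.04, 0.02] t 35.4
```

View pics/w15.png

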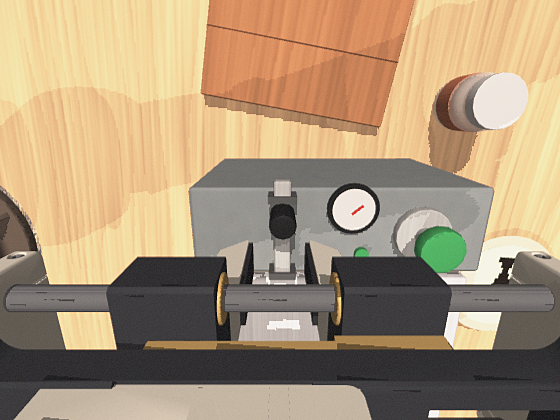

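carry_out(rows=[{"slide":[0.0018,0.01,0.003],"twist":[0,0,0],"grip":0.32},{"slide":[0.0018,0.035,0.003],"twist":[0,0,0],"grip":0.32},{"slide":[0.0018,0.06,0.003],"twist":[0,0,0],"grip":0.32},{"slide":[0.0018,0.068,0.003],"twist":[0,0,0],"grip":0.32},{"slide":[0.0018,0.068,0.003],"twist":[0,0,0],"grip":0.1},{"slide":[0.0018,0.068,0.003],"twist":[0,0,0],"grip":0.1},{"slide":[0.0018,0.068,0.003],"twist":[0,0,0],"grip":0.1},{"slide":[0.0018,0.068,0.003],"twist":[0,0,0],"grip":0.1}])

```text
time: 36.2
eef_pos: [0.4931, 0.1559, 0.2079]
orientation: [-90.0, -0.1, 4.6]
force: [1.4, 1.0, -1.8]
opening: 0.0193
```

Gripped. Slide across 45 mm (tool −z) to the stop.

carry_out(rows=[{"slide":[0,0,-0.008],"twist":[0,0,0],"grip":0.1},{"slide":[0,0,-0.016],"twist":[0,0,0],"grip":0.1},{"slide":[0,0,-0.024],"twist":[0,0,0],"grip":0.1},{"slide":[0,0,-0.032],"twist":[0,0,0],"grip":0.1},{"slide":[0,0,-0.039],"twist":[0,0,0],"grip":0.1},{"slide":[0,0,-0.044],"twist":[0,0,0],"grip":0.1},{"slide":[0,0,-0.047],"twist":[0,0,0],"grip":0.1},{"slide":[0,0,-0.047],"twist":[0,0,0],"grip":0.1}])

```text
time: 37.0
eef_pos: [0.4967, 0.1108, 0.2079]
orientation: [-89.8, -0.1, 4.7]
force: [1.7, 10.7, 1.3]
opening: 0.0191
```

carry_out(rows=[{"slide":[0,0,-0.001],"twist":[0,0,0],"grip":0.1},{"slide":[0,0,-0.001],"twist":[0,0,0],"grip":0.1},{"slide":[0,0,-0.001],"twist":[0,0,0],"grip":0.1}])

```text
time: 37.3
eef_pos: [0.4967, 0.1108, 0.2079]
orientation: [-89.7, -0.1, 4.7]
force: [2.1, 13.4, 0.8]
opening: 0.019
```

Firm stop. Release and rise, then look.

carry_out(rows=[{"slide":[0,0,0.001],"twist":[0,0,0],"grip":0.4},{"slide":[0,0,0.001],"twist":[0,0,0],"grip":0.4},{"slide":[0,0,0.001],"twist":[0,0,0],"grip":0.4},{"slide":[0,0,0.001],"twist":[0,0,0],"grip":0.4},{"slide":[0,-0.03,0.001],"twist":[0,0,0],"grip":0.4},{"slide":[0,-0.07,0.001],"twist":[0,0,0],"grip":0.4},{"slide":[0,-0.1,0.001],"twist":[0,0,0],"grip":0},{"slide":[0,-0.1,0.001],"twist":[0,0,0],"grip":0}])

```text
time: 38.1
eef_pos: [0.4979, 0.1094, 0.3109]
orientation: [-90.0, -0.3, 4.6]
force: [0.2, 0.0, -0.6]
opening: 0.0254
```

```bash
python3 -c "
from h import *
f=grab('wrist','w16.png');g=grab('scene','s16.png')
h=masks(f);H,S,V=[h[...,i].astype(int) for i in range(3)]
c,st,cn=blob((H>45)&(H<85)&(S>100)&(V>60)); e=cv2.fitEllipse(cn); print(c,e,onz(f,*e[0],.226))
to(.614,.1415,.27,4.6)"
```

```text
[420.464499   183.24419376] ((420.4632568359375, 183.25730895996094), (40.43487548828125, 45.56192398071289), 72.30921173095703) [0.61173196 0.14247123 0.226     ]
slide [0.1199, 0.0373, 0.0238] twist [0.03, -0.05, 0.05] t 38.2
```

View pics/w16.png

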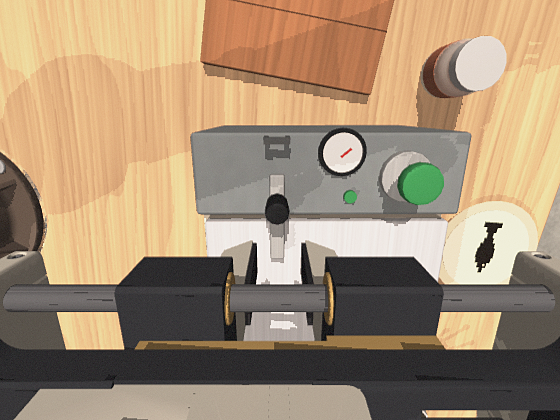

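carry_out(rows=[{"slide":[0.04,0,0.01],"twist":[0,0,0],"grip":0},{"slide":[0.08,0.01,0.02],"twist":[0,0,0],"grip":0},{"slide":[0.11,0.03,0.024],"twist":[0,0,0],"grip":0},{"slide":[0.12,0.037,0.024],"twist":[0,0,0],"grip":0},{"slide":[0.12,0.06,0.024],"twist":[0,0,0],"grip":0},{"slide":[0.12,0.07,0.024],"twist":[0,0,0],"grip":0},{"slide":[0.12,0.07,0.024],"twist":[0,0,0],"grip":0}])

```text
time: 38.9
eef_pos: [0.6123, 0.1413, 0.2351]
orientation: [-90.1, 0.2, 4.6]
force: [-0.7, -0.1, -0.4]
opening: 0.0003
```

```bash
python3 -c "
from h import *
f=grab('wrist','w17.png');g=grab('scene','s17.png')
cv2.imwrite('pics/s17z.png',cv2.resize(g['pixels'][130:290,190:360],None,fx=4,fy=3.7))
to(.6137,.1414,.21,4.6)"
```

```text
slide [0.0001, 0.0276, -0.0006] twist [0.02, -0.0, -0.0] t 39.0
```

View pics/s17z.png

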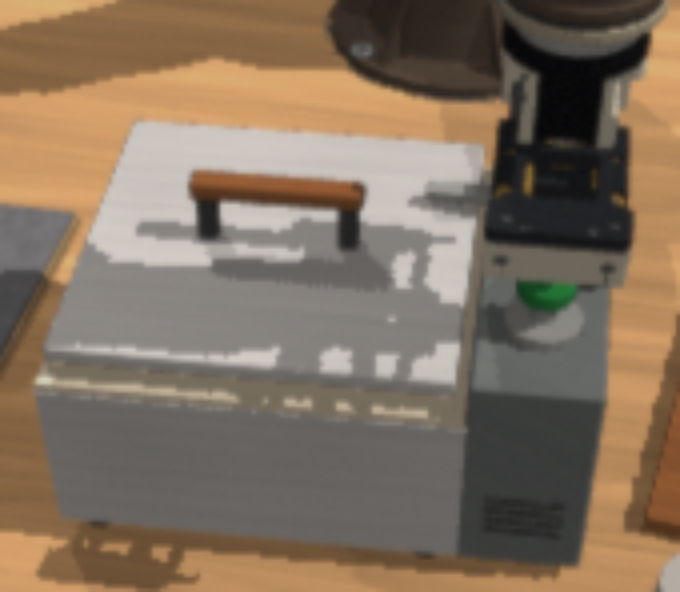

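View pics/w17.png

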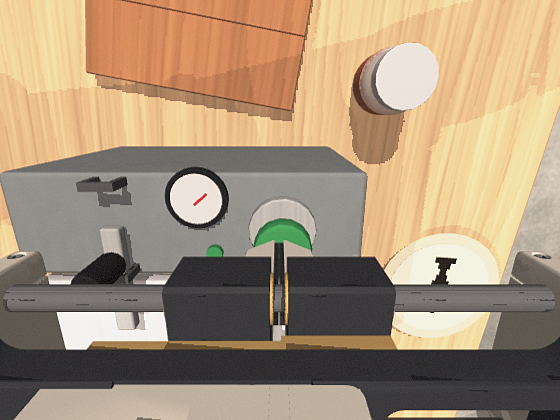

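Fingertips above the head. Press down in steps to about 18 mm travel.

carry_out(rows=[{"slide":[0,0.006,0],"twist":[0,0,0],"grip":0},{"slide":[0,0.012,0],"twist":[0,0,0],"grip":0},{"slide":[0,0.018,0],"twist":[0,0,0],"grip":0},{"slide":[0,0.023,0],"twist":[0,0,0],"grip":0},{"slide":[0,0.027,0],"twist":[0,0,0],"grip":0},{"slide":[0,0.028,0],"twist":[0,0,0],"grip":0},{"slide":[0,0.028,0],"twist":[0,0,0],"grip":0}])

```text
time: 39.7
eef_pos: [0.6145, 0.1424, 0.2106]
orientation: [-90.0, -0.1, 4.6]
force: [-2.2, -1.8, 12.5]
opening: 0.0003
```

carry_out(rows=[{"slide":[0,0.001,0],"twist":[0,0,0],"grip":0},{"slide":[0,0.0015,0],"twist":[0,0,0],"grip":0},{"slide":[0,0.002,0],"twist":[0,0,0],"grip":0},{"slide":[0,0.002,0],"twist":[0,0,0],"grip":0}])

```text
time: 40.1
eef_pos: [0.6146, 0.1425, 0.2102]
orientation: [-90.0, -0.2, 4.6]
force: [-7.0, -3.0, 22.4]
opening: 0.0005
```

Bottomed (22 N, no more travel). Let it spring back.

carry_out(rows=[{"slide":[0,-0.01,0],"twist":[0,0,0],"grip":0},{"slide":[0,-0.025,0],"twist":[0,0,0],"grip":0},{"slide":[0,-0.06,0],"twist":[0,0,0],"grip":0},{"slide":[0,-0.1,0],"twist":[0,0,0],"grip":0},{"slide":[0,-0.14,0],"twist":[0,0,0],"grip":0},{"slide":[0,-0.14,-0.04],"twist":[0,0,0],"grip":0},{"slide":[0,-0.14,-0.08],"twist":[0,0,0],"grip":0},{"slide":[0,-0.14,-0.1],"twist":[0,0,0],"grip":0}])

```text
time: 40.9
eef_pos: [0.6225, 0.0382, 0.347]
orientation: [-90.1, -0.0, 4.4]
force: [1.1, -0.4, -0.0]
opening: 0.0003
```

```bash
python3 -c "
from h import *
f=grab('wrist','w18.png');g=grab('scene','s18.png')
cv2.imwrite('pics/s18z.png',cv2.resize(g['pixels'][130:290,190:360],None,fx=4,fy=3.7))
h=masks(f);H,S,V=[h[...,i].astype(int) for i in range(3)]
c,st,cn=blob((H>45)&(H<85)&(S>100)&(V>60)); print(onz(f,*c,.226),pose()[1])
k,st,cn=blob((V<45)&(np.arange(560)[None]<c[0]-60),near=proj(f,[.4967,.109,.233])); print(k,st,onz(f,*cv2.minEnclosingCircle(cn)[0],.231))"
```

```text
[0.61337059 0.14199375 0.226     ] [0.62251212 0.03772433 0.34659206]
[145.66772655 111.6709062 ] [129 100  35  25 629] [0.50080961 0.10961304 0.231     ]
```

View pics/w18.png

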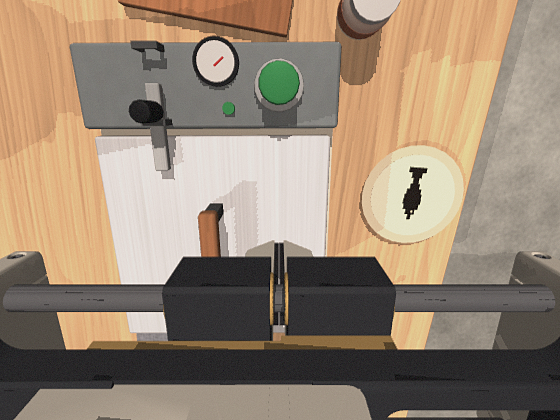

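View pics/s18z.png

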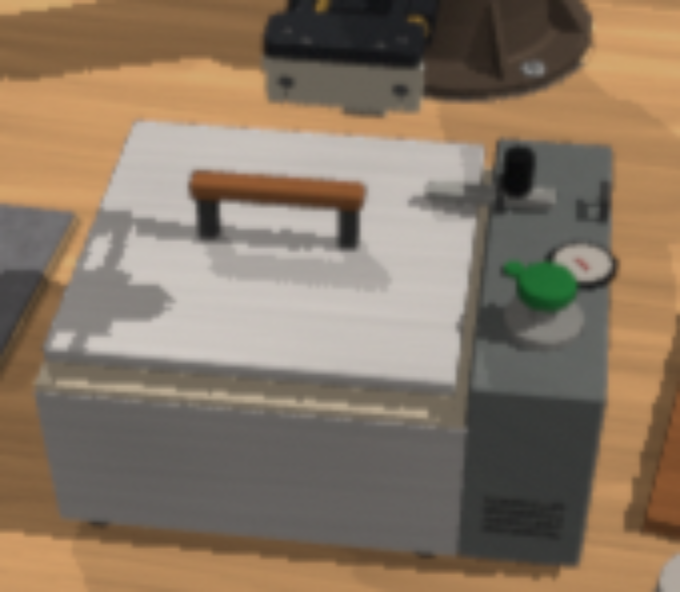

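```bash
python3 -c "
from h import *
print(bot.close_job())"
```

```text
the job is handed in; nothing more can be done
None
```

I loaded the kiln in the order asked and handed the job in at about 41 s of the 210 s allowed.

- **Bolt and lid off:** I drew the bolt back to its end and laid the lid on the felt board.
- **Ware:** Only one cup and one dish were there at the start. I stood both upright on the shelf, about 27 mm apart; a last look from above, with the lid still off the kiln, showed them upright and unmoved.
- **Lid back on:** The lid sits home. The rim took its weight at the expected height, and the pictures show it level and square.
- **Bolt across:** I slid it 45 mm to a firm stop (13 N) and saw it lying over the lid.
- **Plunger:** I pressed it only once the lid was on and bolted. It bottomed at about 18 mm (22 N, no further travel), and the picture afterwards shows it sprung back up.

No check failed. The scene camera disagreed with the others by about 5 to 10 mm in places, so I placed things by the wrist and top views. I never went near the two jars; I did not measure them again at the end. I could not see the ware again after the lid closed.

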